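# Book in and load a batch of power modules for burn-in

### The job

Book in this batch and load the burn-in fixture. With the hand scanner read the label of each module there is, holding the beam steady on it, in bay order (red, yellow, blue, green); put the scanner back upright in its holder at any time after that, and load the modules in the same order into their numbered, colour-flagged bays, each fully home with its colour band towards the cover's hinge. When all are in, swing the clear cover gently shut, and leave the multimeter, bottle and screwdriver where they are.

Things in the scene. Friction and masses are not known exactly. Their poses are not given: they have to be found in the camera images.
- module_red: Encapsulated power module for bay 1: black block 53 (x) x 28 (y) x 24 mm (z) with a grey label on top; the label carries a red band across its +x (output) end. About 65 g. Origin: centre of the underside. It may be absent from a batch.
- label_red (a point): Middle of the black bar code on that module's label: on its top face, 24 mm above the underside and 9 mm from the centre towards the module's -x, away from the red band.
- module_yellow: Encapsulated power module for bay 2: black block 53 (x) x 28 (y) x 24 mm (z) with a grey label on top; the label carries a yellow band across its +x (output) end. About 65 g. Origin: centre of the underside. It may be absent from a batch.
- label_yellow (a point): Middle of the black bar code on that module's label: on its top face, 24 mm above the underside and 9 mm from the centre towards the module's -x, away from the yellow band.
- module_blue: Encapsulated power module for bay 3: black block 53 (x) x 28 (y) x 24 mm (z) with a grey label on top; the label carries a blue band across its +x (output) end. About 65 g. Origin: centre of the underside. It may be absent from a batch.
- label_blue (a point): Middle of the black bar code on that module's label: on its top face, 24 mm above the underside and 9 mm from the centre towards the module's -x, away from the blue band.
- module_green: Encapsulated power module for bay 4: black block 53 (x) x 28 (y) x 24 mm (z) with a grey label on top; the label carries a green band across its +x (output) end. About 65 g. Origin: centre of the underside. It may be absent from a batch.
- label_green (a point): Middle of the black bar code on that module's label: on its top face, 24 mm above the underside and 9 mm from the centre towards the module's -x, away from the green band.
- fixture: Four-bay burn-in fixture, fixed to the bench: grey block 130 (x) x 350 (y) mm, top face 30 mm high, with four nests in a row along y. Origin: centre of its underside; +x points away from the robot, towards the cover's hinge. End walls (outer faces 181 mm either side of the centre) and back wall (x 65 to 71 mm) rise to 54 mm; the front is open.
- bay1 (a point): Bay 1, marked by one white dot and a red flag in front of it: centre of the nest's floor. The nest is 57 (x) x 32 (y) mm and 9 mm deep, floor 21 mm above the bench, so a seated module stands 15 mm proud. Bays are 80 mm apart, bay 1 at the fixture's +y end.
- bay2 (a point): Bay 2, marked by two white dots and a yellow flag in front of it: centre of the nest's floor. The nest is 57 (x) x 32 (y) mm and 9 mm deep, floor 21 mm above the bench, so a seated module stands 15 mm proud. Bays are 80 mm apart, bay 1 at the fixture's +y end.
- bay3 (a point): Bay 3, marked by three white dots and a blue flag in front of it: centre of the nest's floor. The nest is 57 (x) x 32 (y) mm and 9 mm deep, floor 21 mm above the bench, so a seated module stands 15 mm proud. Bays are 80 mm apart, bay 1 at the fixture's +y end.
- bay4 (a point): Bay 4, marked by four white dots and a green flag in front of it: centre of the nest's floor. The nest is 57 (x) x 32 (y) mm and 9 mm deep, floor 21 mm above the bench, so a seated module stands 15 mm proud. Bays are 80 mm apart, bay 1 at the fixture's +y end.
- cover (a joint): Angle of the fixture's clear cover: 0 shut (level, 55 mm above the bench), about 1.6 to 1.9 standing open at the start, stop at 1.95. A friction hinge holds it at any angle: it takes up to 3 N at its grip bar to swing it.
- cover_grip (a point): Middle of the black grip bar (120 mm long along y, 16 x 10 mm) along the cover's free edge, 150 mm from the hinge axis. The cover is 4 mm thick and 362 mm wide, its edge 142 mm from the hinge.
- cover_hinge (a point): Middle of the cover's hinge axis, 55 mm above the bench at the fixture's back; the axis runs along the fixture's y. The cover swings up and back, away from the robot.
- scanner: Cordless pistol-shaped label scanner, always on, 0.16 kg, 142 mm high: dark upright handle 30 (x) x 28 (y) x 92 mm; on it a cream head 85 mm long, 42 thick, 40 wide (y; flat sides to grip), drooping 35 degrees below level towards -x (front); head centre 16 mm forward of the handle axis, 100 mm above the foot. Centre of mass 10 mm forward, 80 mm up. Origin: centre of the foot.
- scanner_window (a point): Centre of the red window on the front of the head; this point's z axis is the beam, straight out along the head. A label is read when its bar code's middle lies within 14 mm of the beam axis both ways, 50 to 220 mm in front of the window, the beam at most 60 degrees off the label's upright, and the scanner is held still for half a second.
- holder: Scanner holder, fixed: steel base 105 x 95 x 10 mm with a square upright cup, inside 37 (x) x 35 (y) mm, its rim 55 mm above the bench. Origin: centre of the cup, on the bench; same axes as the scanner standing in it.
- holder_floor (a point): Centre of the cup's floor, 10 mm above the bench, where the scanner's foot rests.
- multimeter: Yellow multimeter lying on the bench, 150 x 74 x 34 mm; leave alone. Origin: centre of the underside.
- cleaner_bottle: White bottle with a blue cap, 50 mm across, 120 mm high; leave alone. Origin: centre of the underside.
- screwdriver: Screwdriver lying on the bench; leave alone. Origin near its middle.
Not all that is in view belongs to the job. Leave any pink or purple look-alike of the module_yellow alone.

How it is judged:
On the way, in this order (a step that is already met when the one before it is completed fails the run):
1. the red module's label is held in the scanner's beam, steady (x of label_red in the frame of scanner_window between -0.014 and 0.014 m and y of label_red in the frame of scanner_window between -0.014 and 0.014 m and z of label_red in the frame of scanner_window between 0.05 and 0.22 m and angle between the z axis of scanner_window and the z axis of module_red, either way round below 1.08 rad), for 0.4 s.
2. the yellow module's label is held in the scanner's beam, steady (x of label_yellow in the frame of scanner_window between -0.014 and 0.014 m and y of label_yellow in the frame of scanner_window between -0.014 and 0.014 m and z of label_yellow in the frame of scanner_window between 0.05 and 0.22 m and angle between the z axis of scanner_window and the z axis of module_yellow, either way round below 1.08 rad), for 0.4 s.
3. the blue module's label is held in the scanner's beam, steady (x of label_blue in the frame of scanner_window between -0.014 and 0.014 m and y of label_blue in the frame of scanner_window between -0.014 and 0.014 m and z of label_blue in the frame of scanner_window between 0.05 and 0.22 m and angle between the z axis of scanner_window and the z axis of module_blue, either way round below 1.08 rad), for 0.4 s.
4. the green module's label is held in the scanner's beam, steady (x of label_green in the frame of scanner_window between -0.014 and 0.014 m and y of label_green in the frame of scanner_window between -0.014 and 0.014 m and z of label_green in the frame of scanner_window between 0.05 and 0.22 m and angle between the z axis of scanner_window and the z axis of module_green, either way round below 1.08 rad), for 0.4 s.
5. the red module is seated in bay 1, band towards the hinge, and let go (horizontal distance between module_red and bay1 below 0.005 m and z of module_red in the frame of fixture below 0.0235 m and angle between module_red's own z axis and vertical below 0.06 rad and angle between the x axis of module_red and the x axis of fixture, either way round below 0.12 rad and x of label_red in the frame of fixture below -0.002 m and contact force between the fingers and module_red below 0.3 N), for 0.3 s.
6. the yellow module is seated in bay 2, band towards the hinge, and let go (horizontal distance between module_yellow and bay2 below 0.005 m and z of module_yellow in the frame of fixture below 0.0235 m and angle between module_yellow's own z axis and vertical below 0.06 rad and angle between the x axis of module_yellow and the x axis of fixture, either way round below 0.12 rad and x of label_yellow in the frame of fixture below -0.002 m and contact force between the fingers and module_yellow below 0.3 N), for 0.3 s.
7. the blue module is seated in bay 3, band towards the hinge, and let go (horizontal distance between module_blue and bay3 below 0.005 m and z of module_blue in the frame of fixture below 0.0235 m and angle between module_blue's own z axis and vertical below 0.06 rad and angle between the x axis of module_blue and the x axis of fixture, either way round below 0.12 rad and x of label_blue in the frame of fixture below -0.002 m and contact force between the fingers and module_blue below 0.3 N), for 0.3 s.
8. the green module is seated in bay 4, band towards the hinge, and let go (horizontal distance between module_green and bay4 below 0.005 m and z of module_green in the frame of fixture below 0.0235 m and angle between module_green's own z axis and vertical below 0.06 rad and angle between the x axis of module_green and the x axis of fixture, either way round below 0.12 rad and x of label_green in the frame of fixture below -0.002 m and contact force between the fingers and module_green below 0.3 N), for 0.3 s.
9. the cover is shut (value of joint cover below 0.06 rad), for 0.2 s.
At the end, for the whole second after the job is handed in: Each module of the batch rests in its colour's bay: within 5 mm of the centre, on the floor within 2.5 mm, level, square within 0.12 rad, band to the hinge; the cover is shut within 0.06 rad; the scanner rests in its holder, foot within 12 mm of the cup's floor centre, leaning under 0.2 rad (horizontal distance between module_red and bay1 below 0.005 m and z of each of module_red, module_yellow, module_blue, module_green in the frame of fixture below 0.0235 m and angle between each of module_red, module_yellow, module_blue, module_green's own z axis and vertical below 0.06 rad and angle between the x axis of each of module_red, module_yellow, module_blue, module_green and the x axis of fixture, either way round below 0.12 rad and x of each of label_red, label_yellow, label_blue, label_green in the frame of fixture below -0.002 m and linear speed of each of module_red, module_yellow, module_blue, module_green, scanner below 0.02 m/s and horizontal distance between module_yellow and bay2 below 0.005 m and horizontal distance between module_blue and bay3 below 0.005 m and horizontal distance between module_green and bay4 below 0.005 m and value of joint cover below 0.06 rad and distance between scanner and holder_floor below 0.012 m and angle between scanner's own z axis and vertical below 0.2 rad); the robot touches nothing.
It fails at once if the multimeter is shifted by more than 30 mm (distance of multimeter from where it was at the start of the episode above 0.03 m).
It fails at once if the cleaner bottle is shifted by more than 30 mm (distance of cleaner_bottle from where it was at the start of the episode above 0.03 m).
It fails at once if the screwdriver is shifted by more than 30 mm (distance of screwdriver from where it was at the start of the episode above 0.03 m).
It fails at once if the cover is slammed (faster than 3 rad/s while closing) (velocity of joint cover below -3 rad/s).
Of module_red, module_yellow, module_blue, module_green only 3 to 4 are there at a start; the rules pass over those that are not, and their reading is None.
At some moment in a run one of module_red, module_yellow, module_blue, module_green may be knocked a few centimetres aside while the robot is not near it.
It also fails if it takes over 210 s, if anything falls off the work surface, if the arm or the gripper's body presses on something with over 40 N, if the wrist force passes 120 N, or if a joint passes its speed limit or range.

### The arm

A 7-joint arm with a two-finger parallel gripper is mounted at the origin on the work surface. World frame = base frame: x ahead of the robot, y to its left, z up, the work surface at z = 0. Lengths are in m, angles in rad, forces in N, time in s.
With the tool pointing down it reaches from about 0.35 to 0.9 m from the base axis. Payload 7.2 kg.
Tool frame: the origin (TCP) lies midway between the tips of the shut fingers; the grasp point (between the pads) lies tcp_to_grasp behind it (tcp_to_grasp is the distance from the TCP to the grasp point, in m); z points along the fingers, y is the line along which they close (so a half turn about z gives the same grasp; the last joint's range is limited). The gripper opens to 88 mm and grips with 3 to 60 N. Pads are 20 mm wide; open, the fingers measure 115 mm over their backs; the gripper's body (75 mm by 178 mm) begins 61 mm behind the grasp point.
Start: joints at [-1.196, 0.411, -0.013, 1.596, 0.006, 1.134, -0.082], TCP at [0.268, 0.565, 0.197] pointing down, gripper open.
Joint ranges: [-2.95, 2.95], [-0.29, 1.99], [-1.47, 1.44], [0.14, 2.54], [-1.03, 4.17], [0.13, 1.85], [-2.86, 2.86]. Speed limits (rad/s): [2.39, 2.39, 3.01, 3.01, 3.14, 3.14, 3.14].

### API

Orientations are given as a 3x3 rotation matrix whose columns are the frame's x, y, z axes.
In Python, from rig import * gives the robot as it stands. The module is installed in compiled form; this text tells all that it offers.
- The arm moves only by the tool play_rows, never from a script. Its argument "series" is a list of rows, each an object with "translation": the shift along the tool's x, y, z in m, a list of three; "rotation": the turn, a rotation vector about the tool's x, y, z in degrees, a list of three; "jaw": the closure, from 0 (fully open) to 1 (shut). A call has 1 to 8 rows; each row is the pose to reach, as a shift and turn from the pose commanded when the call began, along the tool's axes at that moment; what a row does not reach only later rows make up. A row lasts 1/12 s, in which the tool goes at most 41.7 mm and 7.16 degrees, less where a joint would pass 70% of its speed; a pose out of reach is approached as far as the arm can. A call with a gripper value outside its range is refused whole. The fingers move at their own pace and stop on an object; "force" is the grip in N (left out, the last holds). Time passes only in rows, so rows that repeat a pose let the fingers close. It gives the time, the measured TCP pose, the force, the opening and the grip force at its end, in the units of the state.
- get_obs(): the state, without advancing time (a new reading comes with each control period).
- capture(name): name is "scene" or "top"; returns the picture (420x560x3 uint8, red, green, blue); there is no depth.
- camera_params(name): a dict with "fov_y" (degrees; the focal length in pixels is half the picture's height over the tangent of half this angle, whatever the lens; pixels are square), "cx", "cy" (the principal point, pixels), "D" ([k1, k2, p1, p2, k3] as OpenCV has them; the pictures are not rectified), "eye" and "rotation" of the camera in the world. Camera axes: x right, y up, looking along -z (the intrinsics and any distortion apply to the point x, -y, -z); pixel columns grow to the right and rows downward; lengths in m; the calibration is good to about 2 mm. A picture is of the moment at which its call begins. camera_params takes no time and is no camera call.
- job_done(): hands the job in; it is judged then, once.
The state is a dict: "clock": time; "q": joint angles; "qvel": joint speeds; "joint_torque": joint torques, N m; "eef_pos": TCP position; "tool_rot": TCP orientation; "contact_force": force on the tool from outside, world axes, zero at the start; "wrist_torque": the same for the moment, N m; "opening": finger opening in m; "grasp_force": force on a finger pad.
Only numpy, scipy, OpenCV 4.12 (cv2) and the standard library are available. Lean on these libraries where they do the work, as an engineer would, in place of code of your own. Each camera call takes 0.05 s, during which the arm holds its last target. There are 200 camera calls.

## Working session

There is one attempt and no reset: what is moved stays moved. The work goes in short steps, Python scripts to look and compute and a tool call to move; the robot and the scene stay as the last step left them, time stands still between calls to the robot, and variables do not carry over. Pictures are saved under pics/ and viewed, at most 14 in all, crops included, and the job is handed in when it is done.

Besides the shell and the picture viewer there is one more tool, called after "Emit:" as name(argument=value, ...), one argument or row to a line, values as JSON. play_rows: Moves the arm, as the interface text tells. Its arguments: {"type":"object","properties":{"series":{"type":"array","items":{"type":"object","properties":{"translation":{"type":"array","items":{"type":"number"}},"rotation":{"type":"array","items":{"type":"number"}},"jaw":{"type":"number"}}}},"force":{"type":"number"}},"required":["series"]}

```bash
mkdir -p pics; python3 - <<'E'
from rig import *
import cv2,json
for n in("scene","top"):
    im=capture(n); cv2.imwrite(f"pics/{n}0.png",im[:,:,::-1]); print(n,camera_params(n))
o=get_obs(); print(o)
E
```

```text
scene {'fov_y': 50.96683648755724, 'cx': 280.07007839528995, 'cy': 205.37439644951914, 'D': array([-0.05856048,  0.        ,  0.        ,  0.        ,  0.        ]), 'eye': array([ 1.03682223, -0.91975516,  0.99132407]), 'rotation': array([[ 0.88002201, -0.32543887,  0.34590577],
       [ 0.47478121,  0.58441968, -0.65805504],
       [ 0.01200255,  0.74333248,  0.66881445]])}
top {'fov_y': 46.03079675536332, 'cx': 285.05718781865136, 'cy': 206.17038725006796, 'D': array([-0.05297915,  0.        ,  0.        ,  0.        ,  0.        ]), 'eye': array([ 0.35229168, -0.00285227,  1.32325365]), 'rotation': array([[-2.86479377e-03,  9.86522071e-01, -1.63603167e-01],
       [-9.99852081e-01, -5.12130409e-05,  1.71992221e-02],
       [ 1.69590336e-02,  1.63628240e-01,  9.86376292e-01]])}
{'clock': 0.1, 'q': array([-1.19620317,  0.41181188, -0.01269535,  1.59692975,  0.00562133,
        1.13428064, -0.08217868]), 'qvel': array([-0.0004055 , -0.002576  , -0.00054932, -0.00093564, -0.00115807,
       -0.00029295, -0.00056238]), 'joint_torque': array([ 2.96747989e-03, -5.89105833e+01,  6.44068904e-01, -2.91706771e+01,
       -5.37455210e-02,  1.45179732e-02,  3.95809764e-05]), 'eef_pos': array([0.26764106, 0.56427571, 0.19641082]), 'tool_rot': array([[-9.03575212e-01,  4.28429228e-01, -4.82985536e-04],
       [ 4.28429482e-01,  9.03574274e-01, -1.30769450e-03],
       [-1.23841239e-04, -1.38852558e-03, -9.99999028e-01]]), 'contact_force': array([-0.53572945, -0.19165029,  0.08011047]), 'wrist_torque': array([-0.0096534 , -0.03972368,  0.00099453]), 'grasp_force': 0.0, 'opening': 0.08781723514965735}
```

View pics/scene0.png

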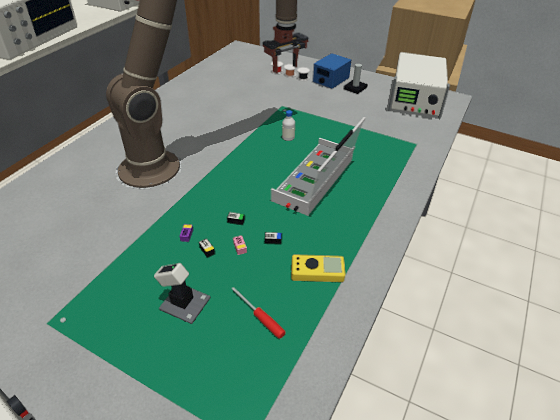

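View pics/top0.png

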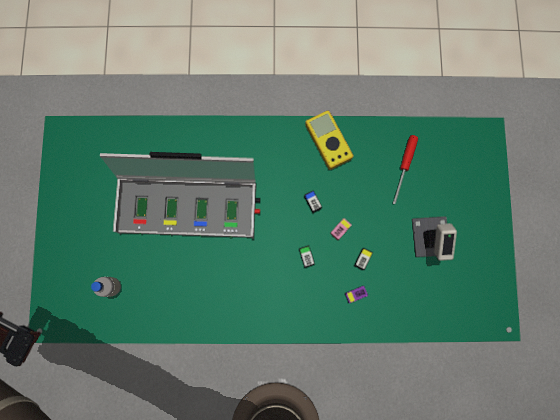

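```bash
python3 -c "
import rig;print([n for n in dir(rig) if n[0]!='_'], getattr(rig,'tcp_to_grasp',None))"
```

```text
['PlanningError', 'camera_params', 'capture', 'get_obs', 'job_done', 'tcp_to_grasp'] 0.0187
```

Top picture: blue module (313,202), green (307,256), yellow (363,258). Pink (341,229) and purple (357,294) are look-alikes, and no red module is visible. The scanner is at (440,240) and the fixture spans x 115–255. I'll check this in a close crop.

```bash
cat > h.py <<'E'
from rig import *
import numpy as np, cv2
from scipy.spatial.transform import Rotation as R
def K(n):
    p=camera_params(n); f=210/np.tan(np.radians(p['fov_y']/2))
    return p,np.array([[f,0,p['cx']],[0,f,p['cy']],[0,0,1.]])
def ray(n,uv):
    p,k=K(n); x=cv2.undistortPoints(np.array(uv,float).reshape(-1,1,2),k,p['D'])[:,0]
    d=np.c_[x[:,0],-x[:,1],-np.ones(len(x))]@p['rotation'].T
    return p['eye'],d
def plane(n,uv,z):
    e,d=ray(n,uv); return e+d*((z-e[2])/d[:,2])[:,None]
def proj(n,P):
    p,k=K(n); c=(np.atleast_2d(P)-p['eye'])@p['rotation']; c=c*[1,-1,-1]
    return cv2.projectPoints(c,np.zeros(3),np.zeros(3),k,p['D'])[0][:,0]
def rel(pos,rot):
    o=get_obs(); T=o['tool_rot']; 
    return T.T@(np.array(pos)-o['eef_pos'])*1000, np.degrees(R.from_matrix(T.T@rot).as_rotvec())
E
python3 - <<'E'
import cv2,numpy as np
a=cv2.imread('pics/top0.png');b=cv2.imread('pics/scene0.png')
A=cv2.resize(a[185:310,290:470],None,fx=4,fy=4,interpolation=2)
B=cv2.resize(b[205:325,150:300],None,fx=4,fy=4,interpolation=2)
cv2.imwrite('pics/cA.png',A);cv2.imwrite('pics/cB.png',B)
cv2.imwrite('pics/cC.png',cv2.resize(a[140:245,95:270],None,fx=4,fy=4,interpolation=2))
E
```

```text
(no output)
```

View pics/cA.png

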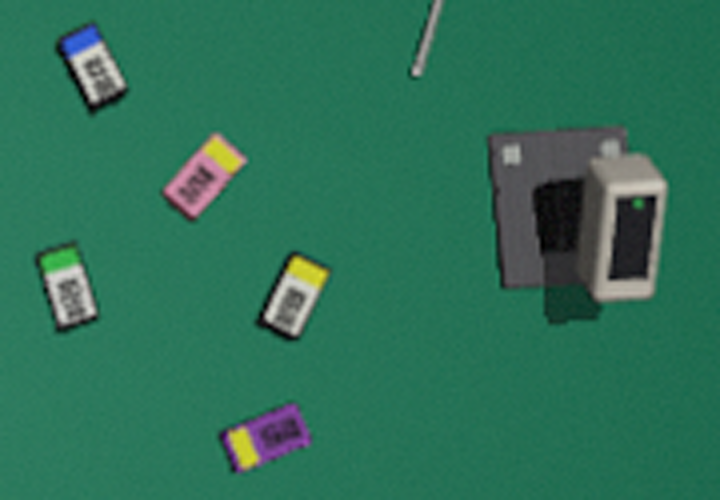

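View pics/cB.png

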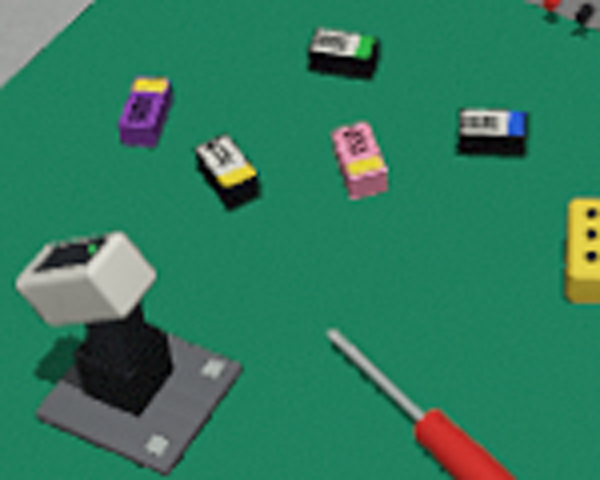

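View pics/cC.png

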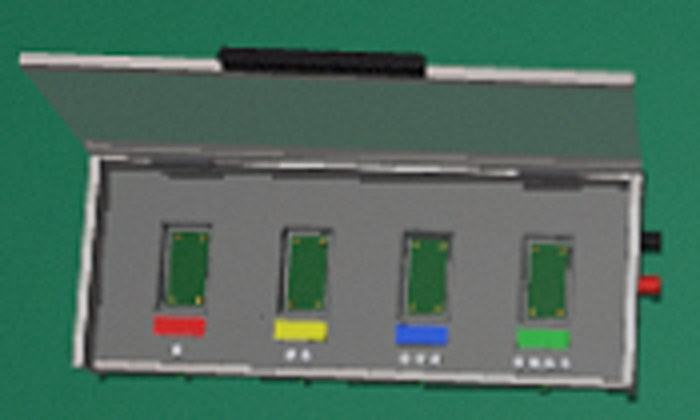

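Crop: the yellow-banded black module (crop A 295,297), blue (92,68) and green (67,287) are confirmed as the batch. Pink (205,175) and purple (265,437) are decoys, and red is absent. The scanner's front points toward the robot (-x). Next I'll measure.

```bash
cat > m.py <<'E'
from h import *
def comps(mask,amin):
    n,l,s,c=cv2.connectedComponentsWithStats(mask.astype(np.uint8),connectivity=8)
    return [(l==i,s[i],c[i]) for i in range(1,n) if s[i][4]>=amin]
def modules(im):
    """module blobs on the mat in the top view: light label + coloured band"""
    hsv=cv2.cvtColor(im,cv2.COLOR_RGB2HSV).astype(int); H,S,V=hsv[...,0],hsv[...,1],hsv[...,2]
    band={'red':((H<6)|(H>174))&(S>150)&(V>110),'yellow':(H>22)&(H<33)&(S>120)&(V>120),'blue':(H>105)&(H<125)&(S>130)&(V>120),'green':(H>50)&(H<70)&(S>130)&(V>130)}
    lab=(S<60)&(V>115)
    out={}
    for k,b in band.items():
        for m,s,c in comps(b,12):
            if not 20<s[4]<110: continue
            u=np.array(c)
            near=(lambda X,Y:(X-u[0])**2+(Y-u[1])**2<22**2)(*np.meshgrid(np.arange(560),np.arange(420)))
            L=[q for q in comps(lab&near,25) if 30<q[1][4]<220]
            if not L: continue
            q=min(L,key=lambda q:np.hypot(*(q[2]-u)))
            if np.hypot(*(q[2]-u))>14: continue
            out.setdefault(k,[]).append((u,np.array(q[2]),s[4],q[1][4]))
    return out
E
python3 - <<'E'
from m import *
im=cv2.imread('pics/top0.png')[:,:,::-1].copy()
for k,v in modules(im).items():
    for u,l,a,b in v:
        P=plane('top',[u,l],0.024); d=P[0]-P[1]
        print(k,u.round(1),l.round(1),a,b,P[:,:2].round(4).tolist(),'sep',np.linalg.norm(d).round(4),'yaw',np.degrees(np.arctan2(d[1],d[0])).round(1))
# dark+label outline of modules vs mat: not green
hsv=cv2.cvtColor(im,cv2.COLOR_RGB2HSV).astype(int);H,S,V=[hsv[...,i] for i in range(3)]
mat=(H>65)&(H<88)&(S>90)&(V>60)
ng=(~mat)
for m,s,c in comps(ng,60):
    if s[4]<6000 and 120<c[1]<340:
        ct=cv2.findContours(m.astype(np.uint8),0,1)[0][0]; r=cv2.minAreaRect(ct); print('blob',np.round(c,1),s, np.round(r[0],1),np.round(r[1],1),round(r[2],1))
# nest green floors & flags
sub=np.zeros(im.shape[:2],bool);sub[185:232,120:250]=1
print('HSV pcb',hsv[207,141],'mat',hsv[260,200],'head',hsv[230,442],'plate',hsv[225,420])
E
```

```text
red [139.2 221.3] [138.  231.2] 51 90 [[0.5271, 0.3611], [0.5007, 0.3632]] sep 0.0264 yaw -4.4
yellow [169.7 222. ] [160.1 214.9] 62 103 [[0.5252, 0.28], [0.5444, 0.3062]] sep 0.0324 yaw -126.2
yellow [366.4 252.4] [362.4 260.7] 43 98 [[0.4442, -0.2397], [0.4224, -0.2285]] sep 0.0244 yaw -27.1
blue [309.8 194.7] [313.7 202. ] 36 89 [[0.599, -0.0919], [0.579, -0.1022]] sep 0.0225 yaw 27.3
blue [ 95.7 286.1] [103.8 286. ] 64 172 [[0.3571, 0.4678], [0.3575, 0.4465]] sep 0.0213 yaw 90.9
green [304.5 249.5] [307.2 257.9] 33 107 [[0.4524, -0.0762], [0.4301, -0.0831]] sep 0.0233 yaw 17.2
blob [406.5 159.6] [393 135  25  69 437] [403.9 169.1] [10.  71.2] 15.9
blob [312.6 201.4] [304 191  18  22 230] [312.5 201.5] [20.1 11.2] 63.4
blob [433.7 238.6] [ 412  217   45   49 1734] [434.7 240.7] [48.  43.8] 86.4
blob [340.6 228.5] [331 218  21  22 249] [340.5 228.5] [11.6 21.7] 41.2
blob [306.3 256.5] [299 246  15  22 212] [306.4 256.4] [19.9 11. ] 72.6
blob [363.  258.7] [354 248  19  22 235] [362.9 258.7] [11.2 20.1] 26.6
blob [106.1 286.6] [ 91 276  30  22 504] [105.6 286.4] [29.6 20.5] 7.1
blob [356.1 294.1] [345 286  23  18 246] [356.1 294.1] [11.8 21.1] 67.4
HSV pcb [ 67 156  88] mat [ 79 165 119] head [ 20  26 147] plate [110   8  96]
```

```bash
python3 - <<'E'
from m import *
im=cv2.imread('pics/top0.png')[:,:,::-1].copy(); sc=cv2.imread('pics/scene0.png')[:,:,::-1].copy()
def HSV(i): h=cv2.cvtColor(i,cv2.COLOR_RGB2HSV).astype(int); return h[...,0],h[...,1],h[...,2]
H,S,V=HSV(im)
for k,b in (('yellow',[362.95,258.7]),('blue',[312.55,201.45]),('green',[306.35,256.45])):
    print(k,plane('top',[b],.012).round(4))
    m,s,c=[q for q in comps(~((H>65)&(H<88)&(S>90)&(V>60)),60) if np.hypot(*(q[2]-b))<3][0]
    ct=cv2.findContours(m.astype(np.uint8),0,1)[0][0][:,0]; W=plane('top',ct,.012)[:,:2]
    ys,xs=np.nonzero(m);X=plane('top',np.c_[xs,ys],.012)[:,:2];C=X.mean(0);w,v=np.linalg.eigh(np.cov((X-C).T));print('  cen',C.round(4),'yaw mod180',np.degrees(np.arctan2(v[1,1],v[0,1])).round(1),'size',(np.sqrt(12*w)).round(4))
# nest floors
sub=np.zeros(H.shape,bool);sub[188:220,120:250]=1
P=[]
for m,s,c in comps(sub&(S>100)&(H>55)&(H<80),60): P.append(c);print('pcb',c.round(2),s,plane('top',[c],.021).round(4))
sub[:]=0;sub[214:229,120:250]=1
for m,s,c in comps(sub&(S>110)&(V>110),20): print('flag',c.round(2),s,plane('top',[c],.030).round(4))
# dots bar/gripbar
sub[:]=0;sub[148:162,140:210]=1
for m,s,c in comps(sub&(V<50),40): print('bar top',c.round(2),s)
H2,S2,V2=HSV(sc)
sub2=np.zeros(H2.shape,bool);sub2[260:292,150:195]=1
hd2=cv2.morphologyEx((sub2&(S2<60)&(V2>105)).astype(np.uint8),cv2.MORPH_CLOSE,np.ones((9,9)))
sub1=np.zeros(H.shape,bool);sub1[215:270,430:462]=1
hd1=cv2.morphologyEx((sub1&(V>112)&(S<60)).astype(np.uint8),cv2.MORPH_CLOSE,np.ones((13,13)))
def c1(h):
    m,s,c=max(comps(h,100),key=lambda q:q[1][4]);print(c,s,cv2.minAreaRect(cv2.findContours(m.astype(np.uint8),0,1)[0][0]));return c
a,b=c1(hd1),c1(hd2)
e1,d1=ray('top',[a]);e2,d2=ray('scene',[b]);A=np.c_[d1[0],-d2[0]];t=np.linalg.lstsq(A,e2-e1,rcond=None)[0]
print('head',e1+t[0]*d1[0],e2+t[1]*d2[0])
# plate
sub1[:]=0;sub1[210:262,405:462]=1
pl=sub1&(V>70)&(V<112)&(S<50)
for m,s,c in comps(pl,100): print('plate',c,s)
print('plate edges: left col per row',[(y,int(np.nonzero(pl[y])[0].min())) for y in range(219,257,4)],'top row per col',[(x,int(np.nonzero(pl[:,x])[0].min())) for x in range(415,446,4)],'bot',[(x,int(np.nonzero(pl[:,x])[0].max())) for x in range(415,446,4)])
E
```

```text
yellow [[ 0.4284 -0.2321  0.012 ]]
  cen [ 0.4286 -0.2322] yaw mod180 151.2 size [0.0303 0.0546]
blue [[ 0.5827 -0.0999  0.012 ]]
  cen [ 0.5828 -0.0999] yaw mod180 -155.1 size [0.0307 0.0549]
green [[ 0.4348 -0.0817  0.012 ]]
  cen [ 0.4348 -0.0817] yaw mod180 -163.7 size [0.0287 0.0519]
pcb [141.78 206.44] [138 198   9  18 139] [[0.5676 0.3569 0.021 ]]
pcb [171.38 207.56] [167 199  10  18 144] [[0.5646 0.2776 0.021 ]]
pcb [201.37 208.54] [197 200  10  18 139] [[0.5619 0.1975 0.021 ]]
pcb [231.33 209.71] [227 201  10  18 138] [[0.5587 0.1176 0.021 ]]
flag [139.1  221.03] [133 219  13   5  62] [[0.5271 0.3598 0.03  ]]
flag [169.83 222.06] [164 220  13   5  63] [[0.5244 0.2784 0.03  ]]
flag [199.7  223.13] [194 221  13   5  61] [[0.5215 0.1996 0.03  ]]
flag [230.14 224.49] [224 222  13   5  51] [[0.5179 0.1194 0.03  ]]
bar top [175.   155.22] [150 152  51   8 294]
[446.6597582  240.45250432] [438 220  19  40 579] ((447.0, 239.5), (39.0, 18.0), 90.0)
[171.23251748 274.54195804] [154 263  35  23 572] ((171.02264404296875, 274.62078857421875), (20.640316009521484, 34.3390998840332), 79.3803482055664)
head [ 0.46644896 -0.42378852  0.11617747] [ 0.46766668 -0.42279892  0.11594753]
plate [425.20404722 232.52951096] [413 217  34  44 593]
plate edges: left col per row [(219, 413), (223, 414), (227, 413), (231, 414), (235, 414), (239, 415), (243, 415), (247, 416), (251, 416), (255, 416)] top row per col [(415, 219), (419, 219), (423, 218), (427, 218), (431, 218), (435, 218), (439, 217), (443, 217)] bot [(415, 245), (419, 255), (423, 256), (427, 229), (431, 229), (435, 244), (439, 260), (443, 243)]
```

```bash
python3 - <<'E'
from m import *
L=plane('top',[[413,219],[416,255]],.01);T=plane('top',[[415,219],[443,217]],.01)
d=L[0]-L[1];print('x-axis yaw',np.degrees(np.arctan2(d[1],d[0])),'len',np.linalg.norm(d));d=T[0]-T[1];print('y-axis yaw',np.degrees(np.arctan2(-d[0],d[1])), L,T)
yaw=np.radians(4)
c,s=np.cos(np.radians(35)),np.sin(np.radians(35))
ax=np.array([[c,0,s],[0,1,0],[-s,0,c]]).T  # cols: head long(rear,up), y, thick(up,fwd)
B=np.array([[i*.0425,j*.02,k*.021] for i in(-1,1) for j in(-1,1) for k in(-1,1)])@ax.T
for yd in (0,4):
  Z=R.from_euler('z',yd,degrees=True).as_matrix()
  C=np.array([.467,-.423,.110])
  for n,meas in(('top',(446.66,240.45)),('scene',(171.23,274.54))):
    h=cv2.convexHull(proj(n,C+B@Z.T).astype(np.float32)); M=cv2.moments(h); cen=np.array([M['m10'],M['m01']])/M['m00']
    print(yd,n,'hull cen',cen,'hull bbox',cv2.boundingRect(h),'centre proj',proj(n,C)[0],'meas',meas, 'corrected pt at z=.110',plane(n,[np.array(meas)-cen+proj(n,C)[0]],.110))
E
```

```text
x-axis yaw 2.2734126506212533 len 0.0972229119486507
y-axis yaw 3.98291475449415 [[ 0.53493737 -0.37157143  0.01      ]
 [ 0.43779098 -0.37542808  0.01      ]] [[ 0.53493062 -0.3770434   0.01      ]
 [ 0.54030602 -0.45424598  0.01      ]]
0 top hull cen [445.6867836  240.37766065] hull bbox (432, 221, 27, 39) centre proj [445.49807391 240.47014859] meas (446.66, 240.45) corrected pt at z=.110 [[ 0.46681048 -0.42545343  0.11      ]]
0 scene hull cen [171.71066761 276.01331751] hull bbox (152, 263, 39, 26) centre proj [171.34027826 275.98627574] meas (171.23, 274.54) corrected pt at z=.110 [[ 0.46290879 -0.41981314  0.11      ]]
4 top hull cen [445.67906176 240.36306774] hull bbox (433, 220, 26, 41) centre proj [445.49807391 240.47014859] meas (446.66, 240.45) corrected pt at z=.110 [[ 0.466774   -0.42547099  0.11      ]]
4 scene hull cen [171.68465053 275.99326246] hull bbox (152, 262, 39, 27) centre proj [171.34027826 275.98627574] meas (171.23, 274.54) corrected pt at z=.110 [[ 0.46300806 -0.41983235  0.11      ]]
```

```bash
cat >> h.py <<'E'
def down(yaw,tilt=0,flip=False):
    """tool pointing down, tool y along (yaw+90deg); tilt deg about tool y (scanner pitch)"""
    c,s=np.cos(np.radians(yaw)),np.sin(np.radians(yaw))
    T=np.array([[-c,-s,0],[-s,c,0],[0,0,-1]]).T
    if flip: T=T@np.diag([-1,-1,1])
    return T@R.from_euler('y',tilt,degrees=True).as_matrix()
def plan(*way,pose=None):
    o=get_obs(); p,T=(o['eef_pos'],o['tool_rot']) if pose is None else pose
    for q,M in way:
        M=T if M is None else M
        print('shift m',(T.T@(np.array(q)-p)).round(4).tolist(),'rot deg',np.degrees(R.from_matrix(T.T@M).as_rotvec()).round(2).tolist()); p,T=np.array(q),M
def show():
    o=get_obs();print(o['clock'],'p',o['eef_pos'].round(4),'q',o['q'].round(2),'yaw',np.degrees(np.arctan2(-o['tool_rot'][1,0],-o['tool_rot'][0,0])).round(2),'zc',o['tool_rot'][:,2].round(3),'F',o['contact_force'].round(1),'open',o['opening'].round(4),'gf',o['grasp_force'].round(1))
E
python3 - <<'E'
from h import *
D=down(3)
plan(((.36,.25,.26),D),((.40,-.08,.26),D),((.465,-.423,.26),D),((.465,-.423,.091),D))
E
```

```text
shift m [-0.2181, -0.2445, -0.0632] rot deg [-0.08, -0.01, -28.37]
shift m [-0.0227, -0.3316, 0.0] rot deg [0.0, 0.0, 0.0]
shift m [-0.047, -0.3459, 0.0] rot deg [0.0, 0.0, 0.0]
shift m [0.0, 0.0, 0.169] rot deg [0.0, 0.0, 0.0]
```

Emit:
play_rows(
  series=[
    {"translation":[-0.03,-0.03,-0.03],"rotation":[0,0,-5],"jaw":0},
    {"translation":[-0.218,-0.2445,-0.063],"rotation":[0,0,-28.4],"jaw":0},
    {"translation":[-0.218,-0.2445,-0.063],"rotation":[0,0,-28.4],"jaw":0},
    {"translation":[-0.218,-0.2445,-0.063],"rotation":[0,0,-28.4],"jaw":0},
    {"translation":[-0.218,-0.2445,-0.063],"rotation":[0,0,-28.4],"jaw":0},
    {"translation":[-0.218,-0.2445,-0.063],"rotation":[0,0,-28.4],"jaw":0},
    {"translation":[-0.218,-0.2445,-0.063],"rotation":[0,0,-28.4],"jaw":0},
    {"translation":[-0.218,-0.2445,-0.063],"rotation":[0,0,-28.4],"jaw":0},
  ],
)

```text
clock: 0.77
eef_pos: [0.3587, 0.2525, 0.2596]
tool_rot: [[-0.999, -0.053, -0.0], [-0.053, 0.999, 0.0], [0.0, 0.0, -1.0]]
contact_force: [0.6, -0.2, 0.6]
opening: 0.0878
grasp_force: 0.0
```

Emit:
play_rows(
  series=[
    {"translation":[-0.022,-0.332,0],"rotation":[0,0,0],"jaw":0},
    {"translation":[-0.022,-0.332,0],"rotation":[0,0,0],"jaw":0},
    {"translation":[-0.022,-0.332,0],"rotation":[0,0,0],"jaw":0},
    {"translation":[-0.022,-0.332,0],"rotation":[0,0,0],"jaw":0},
    {"translation":[-0.022,-0.332,0],"rotation":[0,0,0],"jaw":0},
    {"translation":[-0.022,-0.332,0],"rotation":[0,0,0],"jaw":0},
    {"translation":[-0.022,-0.332,0],"rotation":[0,0,0],"jaw":0},
    {"translation":[-0.022,-0.332,0],"rotation":[0,0,0],"jaw":0},
  ],
)

```text
clock: 1.43
eef_pos: [0.3978, -0.0778, 0.2596]
tool_rot: [[-0.999, -0.053, 0.001], [-0.053, 0.999, 0.0], [-0.001, 0.0, -1.0]]
contact_force: [1.1, 0.4, 0.7]
opening: 0.0879
grasp_force: 0.0
```

```bash
python3 - <<'E'
from h import *
show(); D=down(3)
plan(((.465,-.423,.26),D))
E
```

```text
Traceback (most recent call last):
  File "h.py", line 31, in show
    o=get_obs();print(o['clock'],'p',o['eef_pos'].round(4),'q',o['q'].round(2),'yaw',np.degrees(np.arctan2(-o['tool_rot'][1,0],-o['tool_rot'][0,0])).round(2),'zc',o['tool_rot'][:,2].round(3),'F',o['contact_force'].round(1),'open',o['opening'].round(4),'gf',o['grasp_force'].round(1))
                                                                                                                                                                                                                                      ^^^^^^^^^^^^^^^^^^
AttributeError: 'float' object has no attribute 'round'
```

Emit:
play_rows(
  series=[
    {"translation":[-0.047,-0.345,0],"rotation":[0,0,0],"jaw":0},
    {"translation":[-0.047,-0.345,0],"rotation":[0,0,0],"jaw":0},
    {"translation":[-0.047,-0.345,0],"rotation":[0,0,0],"jaw":0},
    {"translation":[-0.047,-0.345,0],"rotation":[0,0,0],"jaw":0},
    {"translation":[-0.047,-0.345,0],"rotation":[0,0,0],"jaw":0},
    {"translation":[-0.047,-0.345,0],"rotation":[0,0,0],"jaw":0},
    {"translation":[-0.047,-0.345,0],"rotation":[0,0,0],"jaw":0},
    {"translation":[-0.047,-0.345,0],"rotation":[0,0,0],"jaw":0},
  ],
)

```text
clock: 2.1
eef_pos: [0.4609, -0.4047, 0.2589]
tool_rot: [[-0.999, -0.054, -0.001], [-0.054, 0.999, 0.001], [0.0, 0.001, -1.0]]
contact_force: [0.8, 0.3, 0.2]
opening: 0.0881
grasp_force: 0.0
```

Emit:
play_rows(
  series=[
    {"translation":[-0.001,-0.001,0],"jaw":0,"rotation":[0,0,0]},
    {"translation":[-0.001,-0.001,0],"jaw":0,"rotation":[0,0,0]},
  ],
)

```text
clock: 2.27
eef_pos: [0.4604, -0.4065, 0.2581]
tool_rot: [[-0.999, -0.049, -0.003], [-0.049, 0.999, -0.001], [0.003, -0.0, -1.0]]
contact_force: [0.1, 0.0, 0.2]
opening: 0.0881
grasp_force: 0.0
```

```bash
sed -i "s/o\['opening'\].round(4)/round(float(o['opening']),4)/;s/o\['grasp_force'\].round(1)/round(float(o['grasp_force']),1)/" h.py; python3 - <<'E'
from h import *
show(); D=down(3)
plan(((.465,-.423,.091),D))
a=capture('top')[185:310,370:490];b=capture('scene')[190:330,120:300]
cv2.imwrite('pics/d.png',np.hstack([cv2.resize(a,(360,375),interpolation=2),cv2.resize(b,(432,375),interpolation=2)])[:,:,::-1])
E
```

```text
2.2667 p [ 0.4604 -0.4065  0.2581] q [ 0.11  0.41  0.75  1.58 -0.29  1.27  2.53] yaw 2.79 zc [-0.003 -0.001 -1.   ] F [0.1 0.  0.2] open 0.0881 gf 0.0
shift m [-0.0043, -0.0166, 0.1671] rot deg [-0.02, -0.19, -0.21]
```

View pics/d.png

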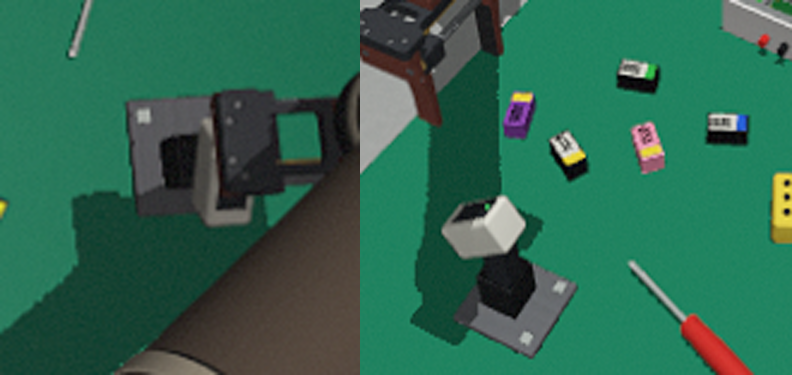

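The gripper is above the scanner: head at crop (485,225), holder and modules undisturbed. The last joint is near its limit, so I'll take the half-turned grasp.

Emit:
play_rows(
  series=[
    {"translation":[0,0,0],"rotation":[0,0,56],"jaw":0},
    {"translation":[0,0,0],"rotation":[0,0,56],"jaw":0},
    {"translation":[0,0,0],"rotation":[0,0,56],"jaw":0},
    {"translation":[0,0,0],"rotation":[0,0,56],"jaw":0},
    {"translation":[0,0,0],"rotation":[0,0,56],"jaw":0},
    {"translation":[0,0,0],"rotation":[0,0,56],"jaw":0},
    {"translation":[0,0,0],"rotation":[0,0,56],"jaw":0},
    {"translation":[0,0,0],"rotation":[0,0,56],"jaw":0},
  ],
)

```text
clock: 3.03
eef_pos: [0.4626, -0.4017, 0.26]
tool_rot: [[-0.599, 0.801, 0.002], [0.801, 0.599, 0.002], [0.0, 0.002, -1.0]]
contact_force: [-0.1, 0.2, 0.0]
opening: 0.0879
grasp_force: 0.0
```

Emit:
play_rows(
  series=[
    {"translation":[0,0,0],"rotation":[0,0,56],"jaw":0},
    {"translation":[0,0,0],"rotation":[0,0,56],"jaw":0},
    {"translation":[0,0,0],"rotation":[0,0,56],"jaw":0},
    {"translation":[0,0,0],"rotation":[0,0,56],"jaw":0},
    {"translation":[0,0,0],"rotation":[0,0,56],"jaw":0},
    {"translation":[0,0,0],"rotation":[0,0,56],"jaw":0},
    {"translation":[0,0,0],"rotation":[0,0,56],"jaw":0},
    {"translation":[0,0,0],"rotation":[0,0,56],"jaw":0},
  ],
)

```text
clock: 3.7
eef_pos: [0.4626, -0.4017, 0.2598]
tool_rot: [[0.329, 0.944, 0.002], [0.944, -0.329, 0.002], [0.003, 0.001, -1.0]]
contact_force: [-0.2, 0.5, -0.2]
opening: 0.0879
grasp_force: 0.0
```

Emit:
play_rows(
  series=[
    {"translation":[0,0,0],"rotation":[0,0,56],"jaw":0},
    {"translation":[0,0,0],"rotation":[0,0,56],"jaw":0},
    {"translation":[0,0,0],"rotation":[0,0,56],"jaw":0},
    {"translation":[0,0,0],"rotation":[0,0,56],"jaw":0},
    {"translation":[0,0,0],"rotation":[0,0,56],"jaw":0},
    {"translation":[0,0,0],"rotation":[0,0,56],"jaw":0},
    {"translation":[0,0,0],"rotation":[0,0,56],"jaw":0},
    {"translation":[0,0,0],"rotation":[0,0,56],"jaw":0},
  ],
)

```text
clock: 4.37
eef_pos: [0.4627, -0.4018, 0.2596]
tool_rot: [[0.967, 0.255, 0.002], [0.255, -0.967, 0.002], [0.002, -0.002, -1.0]]
contact_force: [-0.4, -0.8, -0.6]
opening: 0.0881
grasp_force: 0.0
```

```bash
python3 - <<'E'
from h import *
show(); D=down(3,flip=True)
plan(((.465,-.423,.2),D),((.465,-.423,.091),D))
E
```

```text
4.3667 p [ 0.4627 -0.4018  0.2596] q [-0.18  0.71  1.4   1.59 -0.7   1.44 -0.03] yaw -165.2 zc [ 0.002  0.002 -1.   ] F [-0.4 -0.8 -0.6] open 0.0881 gf 0.0
shift m [-0.0033, 0.0213, 0.0595] rot deg [-0.12, -0.11, 11.8]
shift m [0.0, 0.0, 0.109] rot deg [0.0, 0.0, 0.0]
```

Emit:
play_rows(
  force=30,
  series=[
    {"translation":[-0.003,0.021,0.03],"rotation":[0,0,5],"jaw":0},
    {"translation":[-0.003,0.021,0.0595],"rotation":[0,0,11.8],"jaw":0},
    {"translation":[-0.003,0.021,0.0595],"rotation":[0,0,11.8],"jaw":0},
    {"translation":[-0.003,0.021,0.0595],"rotation":[0,0,11.8],"jaw":0},
    {"translation":[-0.003,0.021,0.0595],"rotation":[0,0,11.8],"jaw":0},
  ],
)

```text
clock: 4.78
eef_pos: [0.4649, -0.4243, 0.2016]
tool_rot: [[0.998, 0.061, 0.001], [0.061, -0.998, -0.0], [0.001, 0.0, -1.0]]
contact_force: [-0.0, 0.1, 1.0]
opening: 0.0877
grasp_force: 0.0
```

```bash
python3 - <<'E'
from h import *
show(); D=down(3,flip=True)
plan(((.465,-.423,.091),D))
E
```

```text
4.7833 p [ 0.4649 -0.4243  0.2016] q [-0.12  0.8   1.37  1.63 -0.8   1.39 -0.15] yaw -176.5 zc [ 0.001 -0.    -1.   ] F [-0.   0.1  1. ] open 0.0877 gf 0.0
shift m [0.0, -0.0013, 0.1106] rot deg [0.01, -0.07, 0.5]
```

Pose is fine. Descend and grip gently.

Emit:
play_rows(
  series=[
    {"translation":[0,-0.001,0.03],"rotation":[0,0,0.5],"jaw":0},
    {"translation":[0,-0.001,0.06],"rotation":[0,0,0.5],"jaw":0},
    {"translation":[0,-0.001,0.09],"rotation":[0,0,0.5],"jaw":0},
    {"translation":[0,-0.001,0.11],"rotation":[0,0,0.5],"jaw":0},
    {"translation":[0,-0.001,0.11],"rotation":[0,0,0.5],"jaw":0},
    {"translation":[0,-0.001,0.11],"rotation":[0,0,0.5],"jaw":0},
  ],
)

```text
clock: 5.28
eef_pos: [0.4649, -0.424, 0.0916]
tool_rot: [[0.999, 0.05, 0.001], [0.05, -0.999, -0.0], [0.001, 0.0, -1.0]]
contact_force: [-0.2, -0.7, -0.0]
opening: 0.0876
grasp_force: 0.0
```

Emit:
play_rows(
  force=20,
  series=[
    {"translation":[0,0,0],"rotation":[0,0,0],"jaw":0.4},
    {"translation":[0,0,0],"rotation":[0,0,0],"jaw":0.6},
    {"translation":[0,0,0],"rotation":[0,0,0],"jaw":1},
    {"translation":[0,0,0],"rotation":[0,0,0],"jaw":1},
    {"translation":[0,0,0],"rotation":[0,0,0],"jaw":1},
    {"translation":[0,0,0],"rotation":[0,0,0],"jaw":1},
    {"translation":[0,0,0],"rotation":[0,0,0],"jaw":1},
    {"translation":[0,0,0],"rotation":[0,0,0],"jaw":1},
  ],
)

```text
clock: 5.95
eef_pos: [0.4642, -0.4241, 0.09]
tool_rot: [[0.999, 0.048, -0.0], [0.048, -0.999, 0.0], [-0.0, -0.0, -1.0]]
contact_force: [0.2, -0.1, 0.2]
opening: 0.0402
grasp_force: 19.9
```

```bash
python3 - <<'E'
from h import *
show()
E
```

```text
5.95 p [ 0.4642 -0.4241  0.09  ] q [-0.08  0.9   1.26  1.75 -0.92  1.22 -0.08] yaw -177.27 zc [-0.  0. -1.] F [ 0.2 -0.1  0.2] open 0.0402 gf 19.9
```

Emit:
play_rows(
  force=35,
  series=[
    {"translation":[0,0,0],"rotation":[0,0,0],"jaw":1},
    {"translation":[0,0,0],"rotation":[0,0,0],"jaw":1},
    {"translation":[0,0,-0.015],"rotation":[0,0,0],"jaw":1},
    {"translation":[0,0,-0.04],"rotation":[0,0,0],"jaw":1},
    {"translation":[0,0,-0.07],"rotation":[0,0,0],"jaw":1},
    {"translation":[0,0,-0.09],"rotation":[0,0,0],"jaw":1},
    {"translation":[0,0,-0.1],"rotation":[0,0,0],"jaw":1},
    {"translation":[0,0,-0.1],"rotation":[0,0,0],"jaw":1},
  ],
)

```text
clock: 6.62
eef_pos: [0.4646, -0.4251, 0.1928]
tool_rot: [[0.999, 0.048, 0.003], [0.048, -0.999, -0.002], [0.003, 0.002, -1.0]]
contact_force: [0.7, -1.6, -1.0]
opening: 0.0399
grasp_force: 34.8
```

```bash
cat >> h.py <<'E'
def scan(label,psi=3,tilt=15,t=.13,up=0):
    """TCP pose that puts the beam on a label; up = beam shift across itself (m)"""
    D=down(psi,tilt,flip=True); a=np.radians(35+tilt); c,s=np.cos(np.radians(psi)),np.sin(np.radians(psi))
    b=np.array([-np.cos(a)*c,-np.cos(a)*s,-np.sin(a)]); n=np.array([-np.sin(a)*c,-np.sin(a)*s,np.cos(a)])
    return np.array(label)-(t+.0425)*b+n*up+.020*D[:,2],D
LAB=dict(yellow=(.4206,-.2280,.024),blue=(.5747,-.1038,.024),green=(.4262,-.0843,.024))
E
python3 - <<'E'
from h import *
show()
S={k:scan(v) for k,v in LAB.items()}
print({k:v[0].round(4).tolist() for k,v in S.items()})
plan(S['yellow'],S['blue'],S['green'])
E
```

```text
6.6167 p [ 0.4646 -0.4251  0.1928] q [-0.11  0.8   1.36  1.64 -0.8   1.36 -0.16] yaw -177.28 zc [ 0.003 -0.002 -1.   ] F [ 0.7 -1.6 -1. ] open 0.0399 gf 34.8
{'yellow': [0.5365, -0.2219, 0.1368], 'blue': [0.6906, -0.0977, 0.1368], 'green': [0.5421, -0.0782, 0.1368]}
shift m [0.0813, -0.1997, 0.0557] rot deg [0.17, 14.85, -0.26]
shift m [0.1549, -0.116, 0.0415] rot deg [0.0, 0.0, 0.0]
shift m [-0.1423, -0.0272, -0.0381] rot deg [0.0, 0.0, 0.0]
```

Emit:
play_rows(
  series=[
    {"translation":[0.015,-0.03,0],"rotation":[0,3,0],"jaw":1},
    {"translation":[0.03,-0.07,0.01],"rotation":[0,6,0],"jaw":1},
    {"translation":[0.05,-0.11,0.03],"rotation":[0,10,0],"jaw":1},
    {"translation":[0.065,-0.15,0.045],"rotation":[0,13,0],"jaw":1},
    {"translation":[0.075,-0.18,0.055],"rotation":[0,14.85,0],"jaw":1},
    {"translation":[0.081,-0.2,0.056],"rotation":[0,14.85,-0.26],"jaw":1},
    {"translation":[0.081,-0.2,0.056],"rotation":[0,14.85,-0.26],"jaw":1},
    {"translation":[0.081,-0.2,0.056],"rotation":[0,14.85,-0.26],"jaw":1},
  ],
)

```text
clock: 7.28
eef_pos: [0.5355, -0.2179, 0.1328]
tool_rot: [[0.966, 0.056, 0.254], [0.054, -0.998, 0.015], [0.254, -0.001, -0.967]]
contact_force: [-0.6, -0.9, -1.2]
opening: 0.0398
grasp_force: 34.8
```

```bash
python3 - <<'E'
from h import *
show(); plan(scan(LAB['yellow']))
a=capture('top')[170:310,290:450];b=capture('scene')[170:330,130:310]
cv2.imwrite('pics/e.png',np.hstack([cv2.resize(a,(400,350),interpolation=2),cv2.resize(b,(394,350),interpolation=2)])[:,:,::-1])
E
```

```text
7.2833 p [ 0.5355 -0.2179  0.1328] q [-0.57  0.63  1.35  2.05 -1.    0.98 -0.23] yaw -176.81 zc [ 0.254  0.015 -0.967] F [-0.6 -0.9 -1.2] open 0.0398 gf 34.8
shift m [0.0018, 0.0041, -0.0037] rot deg [-0.09, 0.26, 0.18]
```

View pics/e.png

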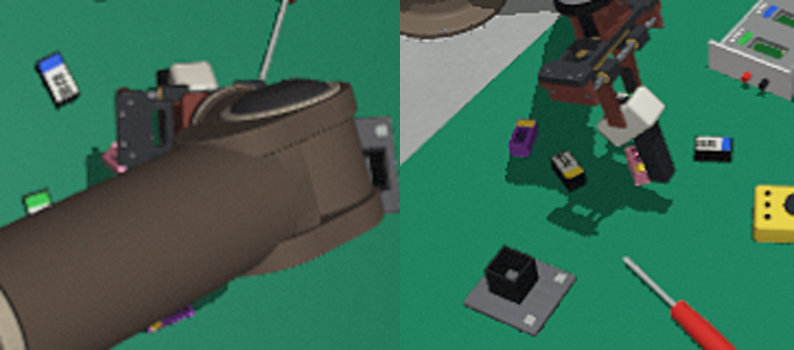

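The scanner is held (scene crop 635,115) with its front aimed at the yellow module (568,170). The holder cup is empty at (512,270). Correcting the pose, then holding.

Emit:
play_rows(
  series=[
    {"translation":[0.002,0.004,-0.0035],"rotation":[0,0.2,0],"jaw":1},
    {"translation":[0.002,0.004,-0.0035],"rotation":[0,0.2,0],"jaw":1},
    {"translation":[0.002,0.004,-0.0035],"rotation":[0,0.2,0],"jaw":1},
    {"translation":[0.002,0.004,-0.0035],"rotation":[0,0.2,0],"jaw":1},
    {"translation":[0.002,0.004,-0.0035],"rotation":[0,0.2,0],"jaw":1},
    {"translation":[0.002,0.004,-0.0035],"rotation":[0,0.2,0],"jaw":1},
    {"translation":[0.002,0.004,-0.0035],"rotation":[0,0.2,0],"jaw":1},
    {"translation":[0.002,0.004,-0.0035],"rotation":[0,0.2,0],"jaw":1},
  ],
)

```text
clock: 8.05
eef_pos: [0.5369, -0.2244, 0.1379]
tool_rot: [[0.964, 0.052, 0.259], [0.051, -0.999, 0.013], [0.26, 0.001, -0.966]]
contact_force: [-0.4, 1.1, -1.4]
opening: 0.0399
grasp_force: 34.8
```

```bash
python3 - <<'E'
from m import *
show(); plan(scan(LAB['yellow'])); print(scan(LAB['yellow'])[0])
# check cream head in scene view against expected head centre
o=get_obs(); C=o['eef_pos']-.020*o['tool_rot'][:,2]; 
im=capture('scene'); h=cv2.cvtColor(im,cv2.COLOR_RGB2HSV).astype(int)
T=o['tool_rot']; a=np.radians(35)
ax=np.c_[T@[np.cos(a),0,-np.sin(a)],-T[:,1],T@[-np.sin(a),0,-np.cos(a)]]
B=np.array([[i*.0425,j*.02,k*.021] for i in(-1,1) for j in(-1,1) for k in(-1,1)])@ax.T
print('pred hull corners',proj('scene',C+B).round(0).tolist())
m=(h[...,1]<60)&(h[...,2]>125); s=np.zeros(m.shape,bool); s[200:260,205:265]=1
for q in comps(m&s,30): print(q[1],q[2].round(1))
print('beam hits z=.024 at',(lambda b:C+b*((.024-C[2])/b[2]))(-ax[:,0]),LAB['yellow'])
E
```

```text
8.05 p [ 0.5369 -0.2244  0.1379] q [-0.56  0.62  1.35  2.04 -1.    0.99 -0.23] yaw -177.0 zc [ 0.259  0.013 -0.966] F [-0.4  1.1 -1.4] open 0.0399 gf 34.8
shift m [-0.0005, -0.0025, 0.001] rot deg [0.03, -0.05, -0.0]
[ 0.53649819 -0.22192603  0.13682415]
pred hull corners [[228.0, 239.0], [217.0, 228.0], [235.0, 230.0], [224.0, 219.0], [244.0, 228.0], [233.0, 217.0], [251.0, 219.0], [240.0, 208.0]]
[220 209  30  28 358] [236.5 222.6]
beam hits z=.024 at [ 0.42025794 -0.23052916  0.024     ] (0.4206, -0.228, 0.024)
```

Emit:
play_rows(
  series=[
    {"translation":[0,-0.002,0],"rotation":[0,0,0],"jaw":1},
    {"translation":[0,-0.002,0],"rotation":[0,0,0],"jaw":1},
    {"translation":[0,-0.002,0],"rotation":[0,0,0],"jaw":1},
    {"translation":[0,-0.002,0],"rotation":[0,0,0],"jaw":1},
    {"translation":[0,-0.002,0],"rotation":[0,0,0],"jaw":1},
    {"translation":[0,-0.002,0],"rotation":[0,0,0],"jaw":1},
    {"translation":[0,-0.002,0],"rotation":[0,0,0],"jaw":1},
    {"translation":[0,-0.002,0],"rotation":[0,0,0],"jaw":1},
  ],
)

```text
clock: 8.77
eef_pos: [0.5368, -0.2225, 0.138]
tool_rot: [[0.964, 0.052, 0.259], [0.05, -0.999, 0.013], [0.26, 0.001, -0.966]]
contact_force: [-0.5, -0.8, -0.8]
opening: 0.0399
grasp_force: 34.8
```

Emit:
play_rows(
  series=[
    {"translation":[0.015,-0.01,0.004],"rotation":[0,0,0],"jaw":1},
    {"translation":[0.04,-0.03,0.011],"rotation":[0,0,0],"jaw":1},
    {"translation":[0.07,-0.053,0.019],"rotation":[0,0,0],"jaw":1},
    {"translation":[0.1,-0.075,0.027],"rotation":[0,0,0],"jaw":1},
    {"translation":[0.13,-0.097,0.035],"rotation":[0,0,0],"jaw":1},
    {"translation":[0.148,-0.11,0.039],"rotation":[0,0,0],"jaw":1},
    {"translation":[0.154,-0.115,0.0415],"rotation":[0,0,0],"jaw":1},
    {"translation":[0.154,-0.115,0.0415],"rotation":[0,0,0],"jaw":1},
  ],
)

```text
clock: 9.43
eef_pos: [0.6912, -0.097, 0.137]
tool_rot: [[0.964, 0.056, 0.259], [0.054, -0.998, 0.014], [0.259, 0.001, -0.966]]
contact_force: [0.2, -0.1, -1.9]
opening: 0.0396
grasp_force: 34.8
```

```bash
cat >> h.py <<'E'
def beam(z=.024):
    o=get_obs();T=o['tool_rot'];C=o['eef_pos']-.020*T[:,2];a=np.radians(35);b=-T@[np.cos(a),0,-np.sin(a)]
    P=C+b*((z-C[2])/b[2]);print('beam hit',P.round(4),'t',(np.linalg.norm(P-C)-.0425).round(3),'off upright',np.degrees(np.arccos(-b[2])).round(1))
E
python3 - <<'E'
from m import *
show(); beam(); plan(scan(LAB['blue']))
im=capture('scene'); cv2.imwrite('pics/blue_s.png',im[:,:,::-1]); t=capture('top'); cv2.imwrite('pics/blue_t.png',t[:,:,::-1])
for k,v in modules(t).items():
  for u,l,a,b in v: print(k,u.round(1),l.round(1),a,b)
E
```

```text
9.4333 p [ 0.6912 -0.097   0.137 ] q [-0.68  0.76  1.22  1.79 -1.01  1.01 -0.62] yaw -176.77 zc [ 0.259  0.014 -0.966] F [ 0.2 -0.1 -1.9] open 0.0396 gf 34.8
beam hit [ 0.5753 -0.1036  0.024 ] t 0.13 off upright 40.0
shift m [-0.0007, 0.0007, -0.0] rot deg [-0.0, -0.01, 0.23]
yellow [366.6 252.3] [362.6 260.7] 48 119
```

Emit:
play_rows(
  series=[
    {"translation":[-0.0005,0.0005,0],"rotation":[0,0,0.2],"jaw":1},
    {"translation":[-0.0005,0.0005,0],"rotation":[0,0,0.2],"jaw":1},
    {"translation":[-0.0005,0.0005,0],"rotation":[0,0,0.2],"jaw":1},
    {"translation":[-0.0005,0.0005,0],"rotation":[0,0,0.2],"jaw":1},
    {"translation":[-0.0005,0.0005,0],"rotation":[0,0,0.2],"jaw":1},
    {"translation":[-0.0005,0.0005,0],"rotation":[0,0,0.2],"jaw":1},
    {"translation":[-0.0005,0.0005,0],"rotation":[0,0,0.2],"jaw":1},
    {"translation":[-0.0005,0.0005,0],"rotation":[0,0,0.2],"jaw":1},
  ],
)

```text
clock: 10.2
eef_pos: [0.6896, -0.0998, 0.1377]
tool_rot: [[0.965, 0.049, 0.259], [0.047, -0.999, 0.013], [0.26, -0.0, -0.966]]
contact_force: [0.2, -0.5, -0.5]
opening: 0.0397
grasp_force: 34.8
```

```bash
python3 - <<'E'
from m import *
show();beam()
for f in ('scene0','blue_s'):
  h=cv2.cvtColor(cv2.imread(f'pics/{f}.png'),cv2.COLOR_BGR2HSV).astype(int);H,S,V=h[...,0],h[...,1],h[...,2]
  s=np.zeros(H.shape,bool);s[200:260,180:310]=1
  for n,b in(('blue',(H>105)&(H<125)&(S>130)),('green',(H>50)&(H<70)&(S>130)&(V>130)),('yel',(H>20)&(H<33)&(S>110)&(V>100))):
    print(f,n,[(q[2].round(1).tolist(),int(q[1][4])) for q in comps(s&b,8)])
plan(scan(LAB['green']))
E
```

```text
10.2 p [ 0.6896 -0.0998  0.1377] q [-0.68  0.76  1.22  1.79 -1.01  1.01 -0.62] yaw -177.21 zc [ 0.259  0.013 -0.966] F [ 0.2 -0.5 -0.5] open 0.0397 gf 34.8
beam hit [ 0.5731 -0.1054  0.024 ] t 0.131 off upright 39.9
scene0 blue [([278.7, 235.6], 23)]
scene0 green [([240.7, 216.1], 16)]
scene0 yel [([187.2, 226.0], 22), ([240.8, 245.9], 24), ([208.8, 248.5], 33), ([300.5, 257.0], 84)]
blue_s blue [([278.6, 235.6], 23)]
blue_s green [([240.2, 216.5], 11)]
blue_s yel [([187.2, 226.0], 22), ([240.8, 245.9], 24), ([208.8, 248.5], 33), ([300.2, 256.8], 90)]
shift m [-0.1415, -0.0287, -0.0372] rot deg [0.03, -0.05, -0.2]
```

Emit:
play_rows(
  series=[
    {"translation":[0,0,0],"rotation":[0,0,0],"jaw":1},
    {"translation":[0,0,0],"rotation":[0,0,0],"jaw":1},
    {"translation":[0,0,0],"rotation":[0,0,0],"jaw":1},
    {"translation":[0,0,0],"rotation":[0,0,0],"jaw":1},
    {"translation":[0,0,0],"rotation":[0,0,0],"jaw":1},
    {"translation":[0,0,0],"rotation":[0,0,0],"jaw":1},
    {"translation":[0,0,0],"rotation":[0,0,0],"jaw":1},
  ],
)

```text
clock: 10.78
eef_pos: [0.6896, -0.0998, 0.1377]
tool_rot: [[0.965, 0.049, 0.259], [0.047, -0.999, 0.013], [0.26, -0.0, -0.966]]
contact_force: [-0.0, 0.4, -0.9]
opening: 0.04
grasp_force: 34.8
```

Emit:
play_rows(
  series=[
    {"translation":[-0.015,-0.003,-0.004],"rotation":[0,0,0],"jaw":1},
    {"translation":[-0.04,-0.008,-0.011],"rotation":[0,0,0],"jaw":1},
    {"translation":[-0.07,-0.014,-0.019],"rotation":[0,0,0],"jaw":1},
    {"translation":[-0.1,-0.02,-0.027],"rotation":[0,0,0],"jaw":1},
    {"translation":[-0.125,-0.025,-0.033],"rotation":[0,0,0],"jaw":1},
    {"translation":[-0.137,-0.028,-0.036],"rotation":[0,0,0],"jaw":1},
    {"translation":[-0.142,-0.028,-0.038],"rotation":[0,0,0],"jaw":1},
    {"translation":[-0.142,-0.028,-0.038],"rotation":[0,0,0],"jaw":1},
  ],
)

```text
clock: 11.45
eef_pos: [0.541, -0.0787, 0.1378]
tool_rot: [[0.964, 0.049, 0.26], [0.046, -0.999, 0.014], [0.26, -0.002, -0.966]]
contact_force: [0.0, 0.2, -2.1]
opening: 0.0397
grasp_force: 34.8
```

Emit:
play_rows(
  series=[
    {"translation":[0,0,0],"rotation":[0,0,0],"jaw":1},
    {"translation":[0,0,0],"rotation":[0,0,0],"jaw":1},
    {"translation":[0,0,0],"rotation":[0,0,0],"jaw":1},
    {"translation":[0,0,0],"rotation":[0,0,0],"jaw":1},
    {"translation":[0,0,0],"rotation":[0,0,0],"jaw":1},
    {"translation":[0,0,0],"rotation":[0,0,0],"jaw":1},
    {"translation":[0,0,0],"rotation":[0,0,0],"jaw":1},
    {"translation":[0,0,0],"rotation":[0,0,0],"jaw":1},
  ],
)

```text
clock: 12.12
eef_pos: [0.5414, -0.0791, 0.1375]
tool_rot: [[0.965, 0.049, 0.259], [0.047, -0.999, 0.013], [0.26, -0.0, -0.966]]
contact_force: [0.2, 0.7, -0.8]
opening: 0.0397
grasp_force: 34.8
```

```bash
python3 - <<'E'
from m import *
show();beam();print(LAB['green'])
D=down(3,flip=True)
plan(((.50,-.25,.20),D),((.4642,-.424,.20),D))
# cup in views
t=capture('top');s=capture('scene')
A=cv2.resize(t[205:270,400:470],(420,390),interpolation=2);B=cv2.resize(s[270:330,150:220],(378,324),interpolation=2);B=np.vstack([B,np.zeros((66,378,3),np.uint8)])
cv2.imwrite('pics/cup.png',np.hstack([A,B])[:,:,::-1]); cv2.imwrite('pics/cupt.png',t[:,:,::-1]); cv2.imwrite('pics/cups.png',s[:,:,::-1])
E
```

```text
12.1167 p [ 0.5414 -0.0791  0.1375] q [-0.95  0.53  1.39  2.14 -0.9   0.84 -0.57] yaw -177.21 zc [ 0.259  0.013 -0.966] F [ 0.2  0.7 -0.8] open 0.0397 gf 34.8
beam hit [ 0.4251 -0.0848  0.024 ] t 0.131 off upright 40.0
(0.4262, -0.0843, 0.024)
shift m [-0.0318, 0.1687, -0.0733] rot deg [0.02, -15.04, -0.21]
shift m [-0.0449, 0.1719, 0.0] rot deg [0.0, 0.0, 0.0]
```

View pics/cup.png

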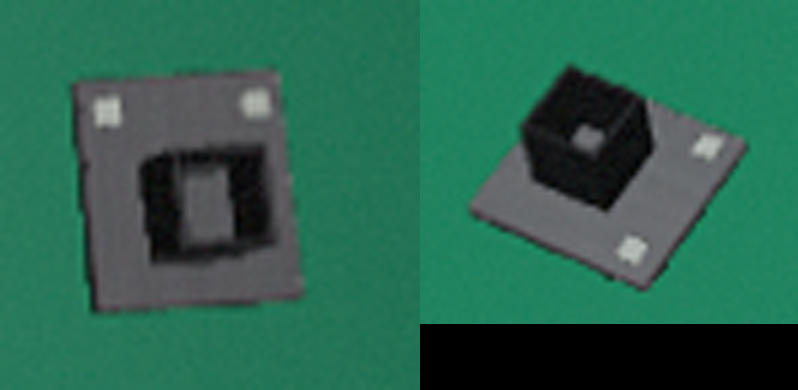

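Empty cup clearly visible (top crop 208,207; rim about 150–270). All three labels should now be read. The scanner goes back to the pose it was taken from.

Emit:
play_rows(
  series=[
    {"translation":[-0.003,0.015,-0.012],"rotation":[0,-2,0],"jaw":1},
    {"translation":[-0.008,0.04,-0.03],"rotation":[0,-5,0],"jaw":1},
    {"translation":[-0.014,0.07,-0.045],"rotation":[0,-8,0],"jaw":1},
    {"translation":[-0.02,0.1,-0.058],"rotation":[0,-11,0],"jaw":1},
    {"translation":[-0.026,0.13,-0.068],"rotation":[0,-14,0],"jaw":1},
    {"translation":[-0.03,0.155,-0.073],"rotation":[0,-15,-0.2],"jaw":1},
    {"translation":[-0.032,0.1687,-0.073],"rotation":[0,-15,-0.2],"jaw":1},
    {"translation":[-0.032,0.1687,-0.073],"rotation":[0,-15,-0.2],"jaw":1},
  ],
)

```text
clock: 12.88
eef_pos: [0.4989, -0.2539, 0.2002]
tool_rot: [[0.999, 0.048, 0.002], [0.048, -0.999, -0.002], [0.001, 0.003, -1.0]]
contact_force: [-0.0, 0.6, -1.8]
opening: 0.0401
grasp_force: 34.8
```

Emit:
play_rows(
  series=[
    {"translation":[-0.005,0.02,0],"rotation":[0,0,0],"jaw":1},
    {"translation":[-0.012,0.045,0],"rotation":[0,0,0],"jaw":1},
    {"translation":[-0.02,0.075,0],"rotation":[0,0,0],"jaw":1},
    {"translation":[-0.028,0.105,0],"rotation":[0,0,0],"jaw":1},
    {"translation":[-0.036,0.135,0],"rotation":[0,0,0],"jaw":1},
    {"translation":[-0.043,0.16,0],"rotation":[0,0,0],"jaw":1},
    {"translation":[-0.045,0.172,0],"rotation":[0,0,0],"jaw":1},
    {"translation":[-0.045,0.172,0],"rotation":[0,0,0],"jaw":1},
  ],
)

```text
clock: 13.55
eef_pos: [0.4625, -0.4263, 0.1996]
tool_rot: [[0.999, 0.049, 0.001], [0.049, -0.999, -0.001], [0.001, 0.001, -1.0]]
contact_force: [-0.4, 0.5, -0.8]
opening: 0.0399
grasp_force: 34.8
```

Emit:
play_rows(
  series=[
    {"translation":[0,0,0],"rotation":[0,0,0],"jaw":1},
    {"translation":[0,0,0],"rotation":[0,0,0],"jaw":1},
    {"translation":[0,0,0],"rotation":[0,0,0],"jaw":1},
  ],
)

```text
clock: 13.8
eef_pos: [0.4649, -0.4223, 0.1993]
tool_rot: [[0.999, 0.054, 0.001], [0.054, -0.999, 0.001], [0.001, -0.001, -1.0]]
contact_force: [0.1, 0.5, -1.3]
opening: 0.0399
grasp_force: 34.8
```

```bash
python3 - <<'E'
from m import *
show()
D=down(2.75,flip=True)
plan(((.4642,-.4241,.15),D),((.4642,-.4241,.0905),D))
E
```

```text
13.8 p [ 0.4649 -0.4223  0.1993] q [-0.07  0.67  1.18  1.63 -0.64  1.28 -0.29] yaw -176.88 zc [ 0.001  0.001 -1.   ] F [ 0.1  0.5 -1.3] open 0.0399 gf 34.8
shift m [-0.0008, 0.0018, 0.0493] rot deg [-0.05, -0.05, 0.37]
shift m [0.0, 0.0, 0.0595] rot deg [0.0, 0.0, 0.0]
```

Emit:
play_rows(
  series=[
    {"translation":[-0.0008,0.001,0.02],"rotation":[0,0,0],"jaw":1},
    {"translation":[-0.0008,0.001,0.04],"rotation":[0,0,0.2],"jaw":1},
    {"translation":[-0.0008,0.001,0.046],"rotation":[0,0,0.2],"jaw":1},
    {"translation":[-0.0008,0.001,0.046],"rotation":[0,0,0.2],"jaw":1},
    {"translation":[-0.0008,0.001,0.046],"rotation":[0,0,0.2],"jaw":1},
    {"translation":[-0.0008,0.001,0.046],"rotation":[0,0,0.2],"jaw":1},
    {"translation":[-0.0008,0.001,0.046],"rotation":[0,0,0.2],"jaw":1},
    {"translation":[-0.0008,0.001,0.046],"rotation":[0,0,0.2],"jaw":1},
  ],
)

```text
clock: 14.47
eef_pos: [0.4635, -0.4254, 0.1545]
tool_rot: [[0.999, 0.049, 0.002], [0.049, -0.999, -0.001], [0.002, 0.001, -1.0]]
contact_force: [-0.0, 0.8, -0.5]
opening: 0.0397
grasp_force: 34.8
```

```bash
python3 - <<'E'
from m import *
show()
D=down(2.75,flip=True)
plan(((.4642,-.4241,.0905),D))
E
```

```text
14.4667 p [ 0.4635 -0.4254  0.1545] q [-0.05  0.71  1.14  1.68 -0.69  1.21 -0.26] yaw -177.2 zc [ 0.002 -0.001 -1.   ] F [-0.   0.8 -0.5] open 0.0397 gf 34.8
shift m [0.0007, -0.0013, 0.064] rot deg [0.05, -0.11, 0.05]
```

Emit:
play_rows(
  series=[
    {"translation":[0.0007,-0.001,0.008],"rotation":[0,0,0],"jaw":1},
    {"translation":[0.0007,-0.001,0.018],"rotation":[0,0,0],"jaw":1},
    {"translation":[0.0007,-0.001,0.028],"rotation":[0,0,0],"jaw":1},
    {"translation":[0.0007,-0.001,0.038],"rotation":[0,0,0],"jaw":1},
    {"translation":[0.0007,-0.001,0.048],"rotation":[0,0,0],"jaw":1},
    {"translation":[0.0007,-0.001,0.056],"rotation":[0,0,0],"jaw":1},
    {"translation":[0.0007,-0.001,0.063],"rotation":[0,0,0],"jaw":1},
    {"translation":[0.0007,-0.001,0.063],"rotation":[0,0,0],"jaw":1},
  ],
)

```text
clock: 15.13
eef_pos: [0.4636, -0.4241, 0.0898]
tool_rot: [[0.999, 0.048, 0.0], [0.048, -0.999, 0.0], [0.0, -0.0, -1.0]]
contact_force: [0.2, -0.1, -1.5]
opening: 0.0398
grasp_force: 34.8
```

```bash
python3 - <<'E'
from m import *
show()
E
```

```text
15.1333 p [ 0.4636 -0.4241  0.0898] q [-0.01  0.77  1.07  1.74 -0.76  1.1  -0.21] yaw -177.22 zc [ 0.  0. -1.] F [ 0.2 -0.1 -1.5] open 0.0398 gf 34.8
```

Emit:
play_rows(
  series=[
    {"translation":[0,0,0],"rotation":[0,0,0],"jaw":0.5},
    {"translation":[0,0,0],"rotation":[0,0,0],"jaw":0.2},
    {"translation":[0,0,0],"rotation":[0,0,0],"jaw":0},
    {"translation":[0,0,0],"rotation":[0,0,0],"jaw":0},
    {"translation":[0,0,0],"rotation":[0,0,0],"jaw":0},
    {"translation":[0,0,0],"rotation":[0,0,0],"jaw":0},
  ],
)

```text
clock: 15.63
eef_pos: [0.4639, -0.4242, 0.0907]
tool_rot: [[0.999, 0.049, 0.001], [0.049, -0.999, -0.0], [0.001, 0.0, -1.0]]
contact_force: [0.7, 0.0, -0.7]
opening: 0.0736
grasp_force: 0.0
```

Emit:
play_rows(
  series=[
    {"translation":[0,0,-0.02],"rotation":[0,0,0],"jaw":0},
    {"translation":[0,0,-0.05],"rotation":[0,0,0],"jaw":0},
    {"translation":[0,0,-0.08],"rotation":[0,0,0],"jaw":0},
    {"translation":[0,0,-0.11],"rotation":[0,0,0],"jaw":0},
    {"translation":[0,0,-0.13],"rotation":[0,0,0],"jaw":0},
    {"translation":[0,0,-0.13],"rotation":[0,0,0],"jaw":0},
  ],
)

```text
clock: 16.13
eef_pos: [0.4645, -0.4261, 0.2251]
tool_rot: [[0.999, 0.048, 0.006], [0.048, -0.999, -0.004], [0.005, 0.004, -1.0]]
contact_force: [-0.3, -1.4, 0.2]
opening: 0.0877
grasp_force: 0.0
```

```bash
cat >> m.py <<'E'
def meas(im,guess,z=.012):
    hsv=cv2.cvtColor(im,cv2.COLOR_RGB2HSV).astype(int);H,S,V=[hsv[...,i] for i in range(3)]
    p=proj('top',[*guess,z])[0]
    for m,s,c in comps(~((H>65)&(H<88)&(S>90)&(V>60)),60):
        if np.hypot(*(c-p))<8:
            r=cv2.minAreaRect(cv2.findContours(m.astype(np.uint8),0,1)[0][0])
            ys,xs=np.nonzero(m);X=plane('top',np.c_[xs,ys],z)[:,:2];C=X.mean(0);w,v=np.linalg.eigh(np.cov((X-C).T))
            print('px',c.round(1),'area',s[4],'cen',C.round(4),'rect cen',plane('top',[r[0]],z)[0,:2].round(4),'yaw',np.degrees(np.arctan(v[1,1]/v[0,1])).round(1),'size',np.sqrt(12*w).round(4))
E
python3 - <<'E'
from m import *
show()
t=capture('top');cv2.imwrite('pics/f_t.png',t[:,:,::-1]);s=capture('scene');cv2.imwrite('pics/f_s.png',s[:,:,::-1])
for g in((.4285,-.2322),(.5828,-.0999),(.4348,-.0817)): meas(t,g)
for k,v in modules(t).items():
  for u,l,a,b in v: print(k,u.round(1),l.round(1),a,b)
D=down(-28,flip=True)
plan(((.4285,-.2322,.20),D),((.4285,-.2322,.012),D))
E
```

```text
16.1333 p [ 0.4645 -0.4261  0.2251] q [-0.07  0.65  1.2   1.6  -0.62  1.32 -0.31] yaw -177.22 zc [ 0.006 -0.004 -1.   ] F [-0.3 -1.4  0.2] open 0.0877 gf 0.0
px [312.6 201.3] area 225 cen [ 0.5832 -0.0999] rect cen [ 0.5825 -0.0998] yaw 25.0 size [0.0304 0.0544]
blue [309.9 194.6] [314.  202.4] 37 106
blue [ 95.8 286.1] [104.  285.9] 68 192
green [304.5 249.4] [307.2 258. ] 36 120
shift m [-0.0261, -0.1935, 0.0209] rot deg [0.0, -0.13, 30.8]
shift m [0.0, 0.0, 0.188] rot deg [0.0, 0.0, 0.0]
```

Emit:
play_rows(
  force=25,
  series=[
    {"translation":[-0.003,-0.02,0.003],"rotation":[0,0,4],"jaw":0},
    {"translation":[-0.008,-0.05,0.008],"rotation":[0,0,10],"jaw":0},
    {"translation":[-0.014,-0.09,0.02],"rotation":[0,0,17],"jaw":0},
    {"translation":[-0.02,-0.13,0.02],"rotation":[0,0,24],"jaw":0},
    {"translation":[-0.025,-0.165,0.02],"rotation":[0,0,30.8],"jaw":0},
    {"translation":[-0.026,-0.19,0.02],"rotation":[0,0,30.8],"jaw":0},
    {"translation":[-0.026,-0.192,0.02],"rotation":[0,0,30.8],"jaw":0},
    {"translation":[-0.026,-0.192,0.02],"rotation":[0,0,30.8],"jaw":0},
  ],
)

```text
clock: 16.9
eef_pos: [0.4288, -0.2308, 0.1996]
tool_rot: [[0.885, -0.465, 0.0], [-0.465, -0.885, 0.002], [-0.001, -0.002, -1.0]]
contact_force: [0.0, -0.5, 0.8]
opening: 0.0877
grasp_force: 0.0
```

Emit:
play_rows(
  series=[
    {"translation":[0,0,0.03],"rotation":[0,0,0],"jaw":0},
    {"translation":[0,0,0.06],"rotation":[0,0,0],"jaw":0},
    {"translation":[0,0,0.09],"rotation":[0,0,0],"jaw":0},
    {"translation":[0,0,0.12],"rotation":[0,0,0],"jaw":0},
    {"translation":[0,0,0.12],"rotation":[0,0,0],"jaw":0},
    {"translation":[0,0,0.12],"rotation":[0,0,0],"jaw":0},
  ],
)

```text
clock: 17.4
eef_pos: [0.4271, -0.2352, 0.08]
tool_rot: [[0.882, -0.472, -0.002], [-0.472, -0.882, -0.001], [-0.002, 0.002, -1.0]]
contact_force: [0.3, -0.3, 0.5]
opening: 0.0875
grasp_force: 0.0
```

```bash
python3 - <<'E'
from m import *
show()
D=down(-28,flip=True)
plan(((.4285,-.2322,.013),D))
s=capture('scene');h=cv2.cvtColor(s,cv2.COLOR_RGB2HSV).astype(int);H,S,V=h[...,0],h[...,1],h[...,2]
a=s[190:330,130:290];b=capture('top')[200:290,400:470]
cv2.imwrite('pics/g.png',np.hstack([cv2.resize(a,(480,420),interpolation=2),cv2.resize(b,(320,420),interpolation=2)])[:,:,::-1])
E
```

```text
17.4 p [ 0.4271 -0.2352  0.08  ] q [-0.45  0.6   1.18  2.09 -0.7   0.93 -0.94] yaw 151.83 zc [-0.002 -0.001 -1.   ] F [ 0.3 -0.3  0.5] open 0.0875 gf 0.0
shift m [-0.0, -0.0035, 0.067] rot deg [0.09, 0.1, -0.17]
```

View pics/g.png

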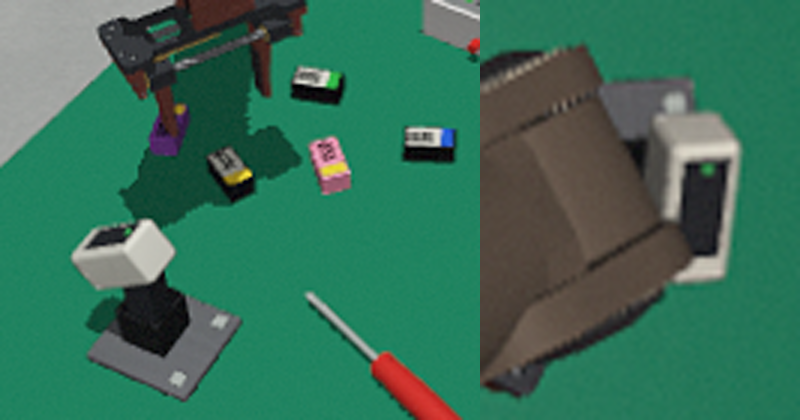

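The scanner stands upright in its holder, and the modules are unmoved. Now the yellow grasp.

Emit:
play_rows(
  series=[
    {"translation":[0,-0.003,0.01],"rotation":[0,0,0],"jaw":0.3},
    {"translation":[0,-0.003,0.025],"rotation":[0,0,0],"jaw":0.3},
    {"translation":[0,-0.003,0.04],"rotation":[0,0,0],"jaw":0.3},
    {"translation":[0,-0.003,0.055],"rotation":[0,0,0],"jaw":0.3},
    {"translation":[0,-0.003,0.067],"rotation":[0,0,0],"jaw":0.3},
    {"translation":[0,-0.003,0.067],"rotation":[0,0,0],"jaw":0.3},
    {"translation":[0,-0.003,0.067],"rotation":[0,0,0],"jaw":0.3},
    {"translation":[0,-0.003,0.067],"rotation":[0,0,0],"jaw":0.3},
  ],
)

```text
clock: 18.17
eef_pos: [0.4307, -0.2313, 0.0144]
tool_rot: [[0.883, -0.469, 0.002], [-0.469, -0.883, -0.001], [0.002, -0.0, -1.0]]
contact_force: [0.0, -0.5, -0.8]
opening: 0.0615
grasp_force: 0.0
```

Emit:
play_rows(
  series=[
    {"translation":[0,0,0],"rotation":[0,0,0],"jaw":0.6},
    {"translation":[0,0,0],"rotation":[0,0,0],"jaw":1},
    {"translation":[0,0,0],"rotation":[0,0,0],"jaw":1},
    {"translation":[0,0,0],"rotation":[0,0,0],"jaw":1},
    {"translation":[0,0,0],"rotation":[0,0,0],"jaw":1},
    {"translation":[0,0,0],"rotation":[0,0,0],"jaw":1},
    {"translation":[0,0,0],"rotation":[0,0,0],"jaw":1},
  ],
)

```text
clock: 18.75
eef_pos: [0.43, -0.2309, 0.0136]
tool_rot: [[0.883, -0.47, 0.001], [-0.47, -0.883, -0.0], [0.001, -0.0, -1.0]]
contact_force: [-0.3, 0.1, -0.1]
opening: 0.0185
grasp_force: 0.0
```

```bash
python3 - <<'E'
from m import *
show()
F=down(-2.1,flip=True); D=down(-28,flip=True)
plan(((.4285,-.2322,.16),D),((.50,.05,.16),F),((.5647,.2774,.12),F))
E
```

```text
18.75 p [ 0.43   -0.2309  0.0136] q [-0.36  0.68  1.03  2.14 -0.84  0.81 -0.85] yaw 151.99 zc [ 0.001 -0.    -1.   ] F [-0.3  0.1 -0.1] open 0.0185 gf 0.0
shift m [-0.0006, 0.0018, -0.1464] rot deg [-0.02, -0.05, -0.01]
shift m [-0.0694, -0.2827, 0.0] rot deg [0.0, 0.0, -25.9]
shift m [0.0563, -0.2296, 0.04] rot deg [0.0, 0.0, 0.0]
```

The fingers closed past 28 mm, so there was no module between them. Look again.

Emit:
play_rows(
  series=[
    {"translation":[0,0,0],"rotation":[0,0,0],"jaw":0},
    {"translation":[0,0,0],"rotation":[0,0,0],"jaw":0},
    {"translation":[0,0,-0.02],"rotation":[0,0,0],"jaw":0},
    {"translation":[0,0,-0.05],"rotation":[0,0,0],"jaw":0},
    {"translation":[0,0,-0.08],"rotation":[0,0,0],"jaw":0},
    {"translation":[0,0,-0.08],"rotation":[0,0,0],"jaw":0},
  ],
)

```text
clock: 19.25
eef_pos: [0.4317, -0.2328, 0.0975]
tool_rot: [[0.882, -0.47, 0.006], [-0.47, -0.882, -0.002], [0.006, -0.001, -1.0]]
contact_force: [0.6, -0.0, -0.2]
opening: 0.0548
grasp_force: 0.0
```

```bash
python3 - <<'E'
from m import *
show()
s=capture('scene');b=capture('top');cv2.imwrite('pics/h_s.png',s[:,:,::-1]);cv2.imwrite('pics/h_t.png',b[:,:,::-1])
a=s[190:290,150:310];b=b[180:310,290:420]
cv2.imwrite('pics/hh.png',np.hstack([cv2.resize(a,(480,300),interpolation=2),cv2.resize(b,(300,300),interpolation=2)])[:,:,::-1])
E
```

```text
19.25 p [ 0.4317 -0.2328  0.0975] q [-0.49  0.57  1.21  2.08 -0.67  0.95 -0.97] yaw 151.94 zc [ 0.006 -0.002 -1.   ] F [ 0.6 -0.  -0.2] open 0.0548 gf 0.0
```

View pics/hh.png

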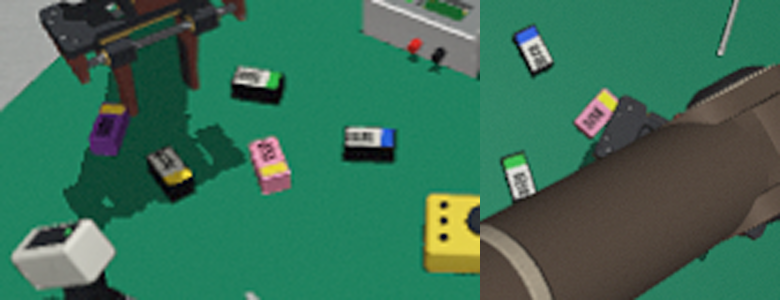

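```bash
python3 - <<'E'
from m import *
print(plane('scene',[[207,247.5]],.012), proj('scene',[[.43,-.2315,.012],[.4285,-.2322,.012]]))
for f in ('scene0','h_s'):
    im=cv2.imread(f'pics/{f}.png')[:,:,::-1].copy()
    hsv=cv2.cvtColor(im,cv2.COLOR_RGB2HSV).astype(int);H,S,V=[hsv[...,i] for i in range(3)]
    sub=np.zeros(H.shape,bool);sub[195:265,165:300]=1
    for m,s,c in comps(sub&~((H>65)&(H<90)&(S>80)&(V>30)),40): print(f,c.round(1),s.tolist(),plane('scene',[c],.012)[0].round(4))
o=get_obs();T=o['tool_rot'];P=o['eef_pos']
print('tips proj',proj('scene',[P+T[:,1]*.03,P-T[:,1]*.03,P]).round(0), 'open',o['opening'])
E
```

```text
[[ 0.42842318 -0.22930872  0.012     ]] [[207.00688328 248.16126642]
 [206.46060952 248.13198762]]
scene0 [171.  200.6] [165, 195, 19, 18, 178] [ 0.1986 -0.1132  0.012 ]
scene0 [287.4 201. ] [271, 195, 29, 18, 347] [0.5413 0.075  0.012 ]
scene0 [234.9 217.7] [227, 212, 17, 12, 158] [ 0.4315 -0.0792  0.012 ]
scene0 [185.9 232.5] [179, 224, 14, 18, 191] [ 0.3344 -0.2094  0.012 ]
scene0 [272.8 237.2] [265, 232, 17, 12, 185] [ 0.5804 -0.0959  0.012 ]
scene0 [239.5 244.5] [233, 235, 14, 20, 204] [ 0.5072 -0.1715  0.012 ]
scene0 [206.4 247.2] [199, 239, 15, 18, 176] [ 0.4262 -0.2291  0.012 ]
scene0 [295.5 259.1] [292, 254, 8, 11, 87] [ 0.6816 -0.1412  0.012 ]
h_s [189.2 209.7] [165, 195, 59, 47, 1049] [ 0.2799 -0.1202  0.012 ]
h_s [287.4 201. ] [271, 195, 29, 18, 347] [0.5413 0.075  0.012 ]
h_s [235.1 217.7] [227, 212, 17, 12, 158] [ 0.4319 -0.0789  0.012 ]
h_s [272.9 237.2] [265, 232, 17, 12, 183] [ 0.5805 -0.0959  0.012 ]
h_s [239.5 244.5] [233, 235, 14, 20, 204] [ 0.5072 -0.1715  0.012 ]
h_s [206.5 247.2] [199, 239, 16, 18, 179] [ 0.4265 -0.2292  0.012 ]
h_s [295.5 259.1] [292, 254, 8, 11, 87] [ 0.6816 -0.1412  0.012 ]
tips proj [[195. 233.]
 [214. 225.]
 [204. 229.]] open 0.06274884450158306
```

The yellow module hasn't moved and the TCP was directly above it. The finger tips retract when open, so the pads closed above its top. I'll grasp about 14 mm deeper.

```bash
python3 - <<'E'
from m import *
show(); plan(((.4280,-.2315,0.0),down(-28,flip=True)))
E
```

```text
19.35 p [ 0.4307 -0.2309  0.0941] q [-0.48  0.58  1.21  2.08 -0.68  0.95 -0.96] yaw 152.03 zc [ 0.003 -0.    -1.   ] F [ 0.8  0.8 -0.9] open 0.0627 gf 0.0
shift m [-0.0023, 0.0019, 0.0941] rot deg [-0.07, -0.15, 0.03]
```

Emit:
play_rows(
  series=[
    {"translation":[-0.002,0.002,0.02],"rotation":[0,0,0],"jaw":0.4},
    {"translation":[-0.002,0.002,0.04],"rotation":[0,0,0],"jaw":0.4},
    {"translation":[-0.002,0.002,0.06],"rotation":[0,0,0],"jaw":0.4},
    {"translation":[-0.002,0.002,0.08],"rotation":[0,0,0],"jaw":0.4},
    {"translation":[-0.002,0.002,0.09],"rotation":[0,0,0],"jaw":0.4},
    {"translation":[-0.002,0.002,0.094],"rotation":[0,0,0],"jaw":0.4},
    {"translation":[-0.002,0.002,0.094],"rotation":[0,0,0],"jaw":0.4},
    {"translation":[-0.002,0.002,0.094],"rotation":[0,0,0],"jaw":0.4},
  ],
)

```text
clock: 20.02
eef_pos: [0.4272, -0.2321, -0.0002]
tool_rot: [[0.883, -0.47, 0.001], [-0.47, -0.883, -0.0], [0.001, -0.0, -1.0]]
contact_force: [0.1, -0.6, 0.1]
opening: 0.0527
grasp_force: 0.0
```

Emit:
play_rows(
  force=20,
  series=[
    {"translation":[0,0,0],"rotation":[0,0,0],"jaw":0.65},
    {"translation":[0,0,0],"rotation":[0,0,0],"jaw":0.75},
    {"translation":[0,0,0],"rotation":[0,0,0],"jaw":0.75},
    {"translation":[0,0,0],"rotation":[0,0,0],"jaw":0.75},
    {"translation":[0,0,0],"rotation":[0,0,0],"jaw":0.75},
    {"translation":[0,0,0],"rotation":[0,0,0],"jaw":0.75},
  ],
)

```text
clock: 20.52
eef_pos: [0.4275, -0.2317, -0.0003]
tool_rot: [[0.883, -0.469, 0.001], [-0.469, -0.883, -0.0], [0.001, -0.001, -1.0]]
contact_force: [-0.2, -0.9, 0.4]
opening: 0.0223
grasp_force: 0.0
```

```bash
python3 - <<'E'
from m import *
show()
E
```

```text
20.5167 p [ 4.275e-01 -2.317e-01 -3.000e-04] q [-0.33  0.69  1.    2.15 -0.87  0.78 -0.82] yaw 152.0 zc [ 0.001 -0.    -1.   ] F [-0.2 -0.9  0.4] open 0.0223 gf 0.0
```

```bash
python3 - <<'E'
from m import *
s=capture('scene')
cv2.imwrite('pics/i.png',cv2.resize(s[185:285,145:285],(784,560),interpolation=2)[:,:,::-1])
o=get_obs();T=o['tool_rot'];P=o['eef_pos']
print('tcp in crop',((proj('scene',[P,P-T[:,2]*.0187])-[145,185])*5.6).round(0))
E
```

```text
tcp in crop [[345. 368.]
 [342. 344.]]
```

View pics/i.png

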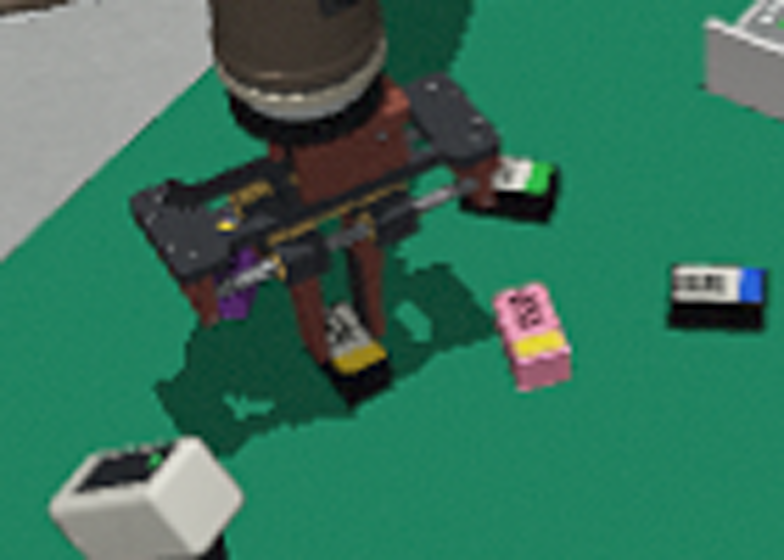

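Crop: the fingers straddle the yellow module at (350,350), so the depth and position are right. I'll close further.

Emit:
play_rows(
  force=20,
  series=[
    {"translation":[0,0,0],"rotation":[0,0,0],"jaw":0.8},
    {"translation":[0,0,0],"rotation":[0,0,0],"jaw":0.8},
    {"translation":[0,0,0],"rotation":[0,0,0],"jaw":0.8},
  ],
)

```text
clock: 20.82
eef_pos: [0.4273, -0.2318, -0.0005]
tool_rot: [[0.883, -0.47, 0.001], [-0.47, -0.883, -0.0], [0.001, -0.0, -1.0]]
contact_force: [-1.2, 0.0, 0.6]
opening: 0.0177
grasp_force: 0.0
```

```bash
python3 - <<'E'
from m import *
show()
s=capture('scene')
cv2.imwrite('pics/j.png',cv2.resize(s[220:265,180:240],(720,540),interpolation=2)[:,:,::-1])
E
```

```text
20.8167 p [ 0.4273 -0.2318 -0.0005] q [-0.33  0.69  1.    2.15 -0.87  0.78 -0.82] yaw 151.99 zc [ 0.001 -0.    -1.   ] F [-1.2  0.   0.6] open 0.0177 gf 0.0
```

View pics/j.png

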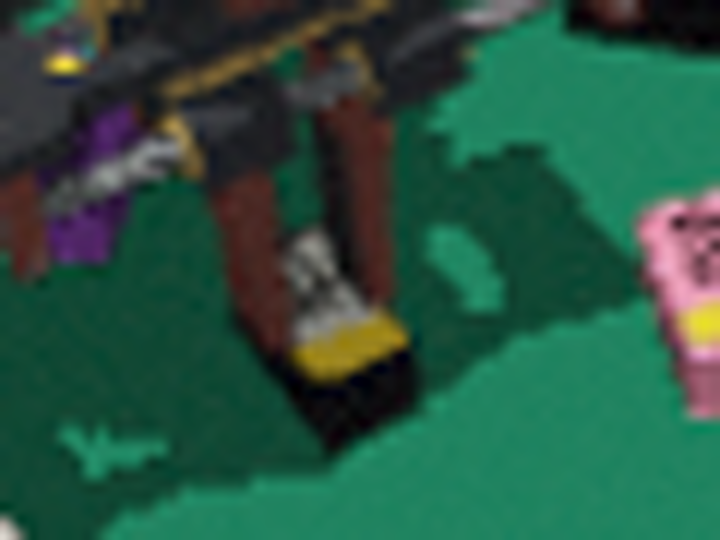

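The fingertips are still closing over the module's top edges: the gap measures 17.7 mm in the image and the tips sit about 20–25 mm behind the nominal TCP. I'll open and lower in small steps, watching the force.

Emit:
play_rows(
  force=15,
  series=[
    {"translation":[0,0,0],"rotation":[0,0,0],"jaw":0.4},
    {"translation":[0,0,0],"rotation":[0,0,0],"jaw":0.4},
    {"translation":[0,0,0],"rotation":[0,0,0],"jaw":0.4},
    {"translation":[0,0,0],"rotation":[0,0,0],"jaw":0.4},
    {"translation":[0,0,0],"rotation":[0,0,0],"jaw":0.4},
    {"translation":[0,0,0],"rotation":[0,0,0],"jaw":0.4},
  ],
)

```text
clock: 21.37
eef_pos: [0.4274, -0.2318, -0.0004]
tool_rot: [[0.883, -0.47, 0.001], [-0.47, -0.883, -0.0], [0.001, -0.0, -1.0]]
contact_force: [0.2, 0.3, -0.3]
opening: 0.0517
grasp_force: 0.0
```

Emit:
play_rows(
  series=[
    {"translation":[0,0,0.003],"rotation":[0,0,0],"jaw":0.4},
    {"translation":[0,0,0.006],"rotation":[0,0,0],"jaw":0.4},
    {"translation":[0,0,0.009],"rotation":[0,0,0],"jaw":0.4},
    {"translation":[0,0,0.01],"rotation":[0,0,0],"jaw":0.4},
    {"translation":[0,0,0.01],"rotation":[0,0,0],"jaw":0.4},
  ],
)

```text
clock: 21.78
eef_pos: [0.4271, -0.2317, -0.0108]
tool_rot: [[0.883, -0.47, 0.0], [-0.47, -0.883, 0.0], [0.0, -0.0, -1.0]]
contact_force: [0.4, 0.2, 0.7]
opening: 0.053
grasp_force: 0.0
```

Emit:
play_rows(
  series=[
    {"translation":[0,0,0],"rotation":[0,0,0],"jaw":0.7},
    {"translation":[0,0,0],"rotation":[0,0,0],"jaw":0.72},
    {"translation":[0,0,0],"rotation":[0,0,0],"jaw":0.75},
    {"translation":[0,0,0],"rotation":[0,0,0],"jaw":0.75},
    {"translation":[0,0,0],"rotation":[0,0,0],"jaw":0.75},
    {"translation":[0,0,0],"rotation":[0,0,0],"jaw":0.75},
  ],
)

```text
clock: 22.28
eef_pos: [0.4274, -0.2318, -0.0104]
tool_rot: [[0.883, -0.47, 0.001], [-0.47, -0.883, -0.0], [0.001, -0.0, -1.0]]
contact_force: [-0.4, 0.6, 1.4]
opening: 0.0275
grasp_force: 15.0
```

Gripped at 27.5 mm. I'll re-grip 4 mm deeper, lift and carry.

Emit:
play_rows(
  force=30,
  series=[
    {"translation":[0,0,0],"rotation":[0,0,0],"jaw":0.6},
    {"translation":[0,0,0],"rotation":[0,0,0],"jaw":0.6},
    {"translation":[0,0,0.004],"rotation":[0,0,0],"jaw":0.6},
    {"translation":[0,0,0.004],"rotation":[0,0,0],"jaw":0.6},
    {"translation":[0,0,0.004],"rotation":[0,0,0],"jaw":0.8},
    {"translation":[0,0,0.004],"rotation":[0,0,0],"jaw":0.8},
    {"translation":[0,0,0.004],"rotation":[0,0,0],"jaw":0.8},
    {"translation":[0,0,0.004],"rotation":[0,0,0],"jaw":0.8},
  ],
)

```text
clock: 22.95
eef_pos: [0.4273, -0.2317, -0.0145]
tool_rot: [[0.883, -0.47, 0.001], [-0.47, -0.883, -0.0], [0.001, -0.0, -1.0]]
contact_force: [-0.8, -0.3, -1.2]
opening: 0.0276
grasp_force: 30.0
```

Emit:
play_rows(
  series=[
    {"translation":[0,0,0],"rotation":[0,0,0],"jaw":0.8},
    {"translation":[0,0,-0.01],"rotation":[0,0,0],"jaw":0.8},
    {"translation":[0,0,-0.03],"rotation":[0,0,0],"jaw":0.8},
    {"translation":[0,0,-0.06],"rotation":[0,0,0],"jaw":0.8},
    {"translation":[0,0,-0.09],"rotation":[0,0,0],"jaw":0.8},
    {"translation":[0,0,-0.12],"rotation":[0,0,0],"jaw":0.8},
    {"translation":[0,0,-0.14],"rotation":[0,0,0],"jaw":0.8},
    {"translation":[0,0,-0.14],"rotation":[0,0,0],"jaw":0.8},
  ],
)

```text
clock: 23.62
eef_pos: [0.4287, -0.2331, 0.1293]
tool_rot: [[0.883, -0.47, 0.006], [-0.47, -0.883, -0.001], [0.006, -0.001, -1.0]]
contact_force: [1.0, 0.7, -0.5]
opening: 0.0279
grasp_force: 30.0
```

```bash
python3 - <<'E'
from m import *
show()
F=down(-2.1,flip=True)
plan(((.48,.02,.13),F),((.5647,.2774,.12),F))
E
```

```text
23.6167 p [ 0.4287 -0.2331  0.1293] q [-0.54  0.53  1.28  2.05 -0.61  1.01 -1.01] yaw 151.96 zc [ 0.006 -0.001 -1.   ] F [ 1.   0.7 -0.5] open 0.0279 gf 30.0
shift m [-0.0737, -0.2475, -0.0007] rot deg [-0.0, -0.35, -25.94]
shift m [0.0752, -0.2603, 0.01] rot deg [0.0, 0.0, 0.0]
```

Emit:
play_rows(
  series=[
    {"translation":[-0.006,-0.02,0],"rotation":[0,0,-3],"jaw":0.8},
    {"translation":[-0.015,-0.05,0],"rotation":[0,0,-7],"jaw":0.8},
    {"translation":[-0.026,-0.088,0],"rotation":[0,0,-12],"jaw":0.8},
    {"translation":[-0.037,-0.125,0],"rotation":[0,0,-17],"jaw":0.8},
    {"translation":[-0.048,-0.16,0],"rotation":[0,0,-22],"jaw":0.8},
    {"translation":[-0.059,-0.2,0],"rotation":[0,0,-25.9],"jaw":0.8},
    {"translation":[-0.07,-0.235,0],"rotation":[0,0,-25.9],"jaw":0.8},
    {"translation":[-0.0737,-0.2475,0],"rotation":[0,0,-25.9],"jaw":0.8},
  ],
)

```text
clock: 24.28
eef_pos: [0.4785, 0.0271, 0.1248]
tool_rot: [[1.0, -0.03, -0.0], [-0.03, -1.0, 0.001], [-0.0, -0.001, -1.0]]
contact_force: [-0.6, 0.8, -1.5]
opening: 0.0276
grasp_force: 30.0
```

Emit:
play_rows(
  series=[
    {"translation":[0.011,-0.037,0],"rotation":[0,0,0],"jaw":0.8},
    {"translation":[0.022,-0.074,0],"rotation":[0,0,0],"jaw":0.8},
    {"translation":[0.033,-0.112,0],"rotation":[0,0,0],"jaw":0.8},
    {"translation":[0.044,-0.15,0],"rotation":[0,0,0],"jaw":0.8},
    {"translation":[0.055,-0.188,0],"rotation":[0,0,0],"jaw":0.8},
    {"translation":[0.066,-0.225,0],"rotation":[0,0,0],"jaw":0.8},
    {"translation":[0.074,-0.25,0],"rotation":[0,0,0],"jaw":0.8},
    {"translation":[0.075,-0.26,0],"rotation":[0,0,0],"jaw":0.8},
  ],
)

```text
clock: 24.95
eef_pos: [0.5632, 0.2826, 0.1243]
tool_rot: [[0.999, -0.032, 0.0], [-0.032, -0.999, -0.0], [0.0, 0.0, -1.0]]
contact_force: [-1.7, -0.1, -1.5]
opening: 0.0278
grasp_force: 30.0
```

Emit:
play_rows(
  series=[
    {"translation":[0,0,0.03],"rotation":[0,0,0],"jaw":0.8},
    {"translation":[0,0,0.06],"rotation":[0,0,0],"jaw":0.8},
    {"translation":[0,0,0.08],"rotation":[0,0,0],"jaw":0.8},
    {"translation":[0,0,0.08],"rotation":[0,0,0],"jaw":0.8},
    {"translation":[0,0,0.08],"rotation":[0,0,0],"jaw":0.8},
    {"translation":[0,0,0.08],"rotation":[0,0,0],"jaw":0.8},
  ],
)

```text
clock: 25.45
eef_pos: [0.5638, 0.2775, 0.0469]
tool_rot: [[0.999, -0.038, 0.002], [-0.038, -0.999, -0.0], [0.002, 0.0, -1.0]]
contact_force: [0.6, -0.2, -0.0]
opening: 0.0278
grasp_force: 30.0
```

```bash
cat >> m.py <<'E'
BAND={'yellow':lambda H,S,V:(H>20)&(H<33)&(S>110)&(V>90),'blue':lambda H,S,V:(H>105)&(H<125)&(S>130)&(V>60),'green':lambda H,S,V:(H>50)&(H<70)&(S>130)&(V>110)}
def bands(im,k,box):
    h=cv2.cvtColor(im,cv2.COLOR_RGB2HSV).astype(int);s=np.zeros(h.shape[:2],bool);s[box[1]:box[3],box[0]:box[2]]=1
    return [(q[2].round(1).tolist(),q[1].tolist()) for q in comps(s&BAND[k](h[...,0],h[...,1],h[...,2]),8)]
E
python3 - <<'E'
from m import *
show()
plan(((.5634,.2774,.05),down(-2.1,flip=True)))
s=capture('scene');t=capture('top');cv2.imwrite('pics/k_s.png',s[:,:,::-1]);cv2.imwrite('pics/k_t.png',t[:,:,::-1])
print('scene',bands(s,'yellow',(265,130,365,215)));print('top',bands(t,'yellow',(110,140,260,240)))
s0=cv2.imread('pics/scene0.png')[:,:,::-1].copy()
print('scene0',bands(s0,'yellow',(265,130,365,215)),bands(s0,'blue',(265,130,365,215)),bands(s0,'green',(265,130,365,215)))
h=cv2.cvtColor(s0,cv2.COLOR_RGB2HSV).astype(int);m=np.zeros(h.shape[:2],bool);m[140:210,270:350]=1
for q in comps(m&(h[...,1]>100)&(h[...,0]>55)&(h[...,0]<80)&(h[...,2]<125),15): print('pcb',q[2].round(1),q[1].tolist(),plane('scene',[q[2]],.021).round(4))
cv2.imwrite('pics/k.png',np.hstack([cv2.resize(s[130:215,265:365],(400,340),interpolation=2),cv2.resize(t[140:245,95:265],(390,340),interpolation=2)])[:,:,::-1])
E
```

```text
25.45 p [0.5638 0.2775 0.0469] q [-1.19  0.82  1.04  1.77 -0.82  1.04 -1.45] yaw 177.81 zc [ 0.002 -0.    -1.   ] F [ 0.6 -0.2 -0. ] open 0.0278 gf 30.0
shift m [-0.0004, 0.0001, -0.0031] rot deg [0.01, -0.12, -0.09]
scene [([324.7, 155.8], [322, 154, 6, 4, 15]), ([309.0, 163.2], [306, 161, 7, 6, 24])]
top [([169.7, 222.1], [163, 220, 14, 5, 64])]
scene0 [([309.2, 163.2], [306, 161, 7, 6, 20])] [([298.7, 174.9], [296, 173, 7, 5, 19])] [([287.2, 187.2], [284, 185, 7, 6, 20])]
pcb [332.3 186.8] [315, 164, 35, 46, 125] [[0.6474 0.2076 0.021 ]]
pcb [307.8 179.8] [302, 177, 12, 6, 38] [[0.5565 0.2013 0.021 ]]
pcb [298. 193.] [292, 190, 13, 7, 47] [[0.5583 0.1201 0.021 ]]
```

View pics/k.png

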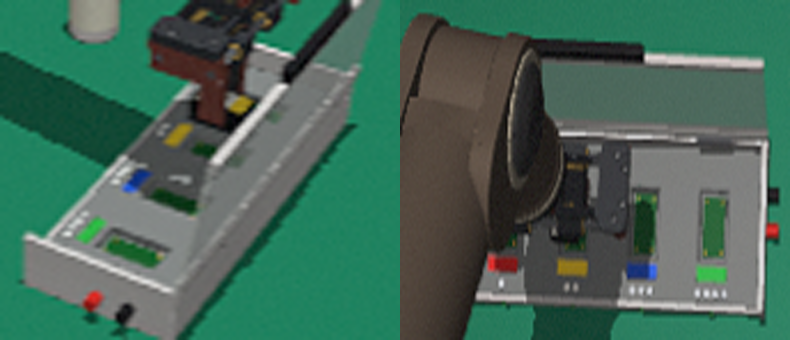

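```bash
python3 - <<'E'
from m import *
f=plane('scene',[[309.1,163.2],[298.7,174.9],[287.2,187.2]],.030); b=plane('scene',[[324.7,155.8]],.0854)
y=np.radians(-2.1);X=np.array([np.cos(y),np.sin(y)]);Y=np.array([-np.sin(y),np.cos(y)])
print('flags scene',f.round(4),'band',b.round(4)); d=(b-f[0])[0,:2];print('along fixture x,y',d@X,d@Y)
# same band/flag in top0 frame
print('flags top',plane('top',[[169.8,222.1]],.03))
# where robot TCP predicts band (1.3 mm offset) to project
o=get_obs();P=o['eef_pos'];T=o['tool_rot']
for off in(.0175,.019): print('pred band px',proj('scene',[P+T[:,0]*off+np.array([0,0,.0385])]))
E
```

```text
flags scene [[0.5229 0.2808 0.03  ]
 [0.5207 0.2001 0.03  ]
 [0.5168 0.1198 0.03  ]] band [[0.5817 0.2782 0.0854]]
along fixture x,y 0.058859164459936976 -0.0004599611116478529
flags top [[0.52425766 0.27849933 0.03      ]]
pred band px [[324.58537837 155.7606344 ]]
pred band px [[324.96793451 155.88992029]]
```

Hovering over bay 2. In the scene view the module's band sits 58.9 mm from the flag along x (57.5 wanted) and -0.5 mm across. I'll shift -0.8 mm and lower.

Emit:
play_rows(
  series=[
    {"translation":[-0.001,0,0.01],"rotation":[0,0,0],"jaw":0.8},
    {"translation":[-0.001,0,0.02],"rotation":[0,0,0],"jaw":0.8},
    {"translation":[-0.001,0,0.025],"rotation":[0,0,0],"jaw":0.8},
    {"translation":[-0.001,0,0.028],"rotation":[0,0,0],"jaw":0.8},
    {"translation":[-0.001,0,0.031],"rotation":[0,0,0],"jaw":0.8},
    {"translation":[-0.001,0,0.034],"rotation":[0,0,0],"jaw":0.8},
    {"translation":[-0.001,0,0.036],"rotation":[0,0,0],"jaw":0.8},
    {"translation":[-0.001,0,0.036],"rotation":[0,0,0],"jaw":0.8},
  ],
)

```text
clock: 26.22
eef_pos: [0.5619, 0.2784, 0.0092]
tool_rot: [[0.999, -0.037, 0.001], [-0.037, -0.999, -0.0], [0.001, 0.0, -1.0]]
contact_force: [-0.2, 0.2, -0.6]
opening: 0.0279
grasp_force: 30.0
```

```bash
python3 - <<'E'
from m import *
show()
E
```

```text
26.2167 p [0.5619 0.2784 0.0092] q [-1.17  0.86  0.99  1.8  -0.86  0.99 -1.42] yaw 177.89 zc [ 0.001 -0.    -1.   ] F [-0.2  0.2 -0.6] open 0.0279 gf 30.0
```

Inside the nest with no contact force. Lowering the last 3 mm and releasing.

Emit:
play_rows(
  series=[
    {"translation":[0,0,0.0015],"rotation":[0,0,0],"jaw":0.8},
    {"translation":[0,0,0.0025],"rotation":[0,0,0],"jaw":0.8},
    {"translation":[0,0,0.0025],"rotation":[0,0,0],"jaw":0.8},
    {"translation":[0,0,0.0025],"rotation":[0,0,0],"jaw":0.8},
  ],
)

```text
clock: 26.55
eef_pos: [0.562, 0.2785, 0.0072]
tool_rot: [[0.999, -0.037, 0.001], [-0.037, -0.999, -0.0], [0.001, -0.0, -1.0]]
contact_force: [-0.6, 0.4, -0.9]
opening: 0.028
grasp_force: 30.0
```

Emit:
play_rows(
  series=[
    {"translation":[0,0,0],"rotation":[0,0,0],"jaw":0.65},
    {"translation":[0,0,0],"rotation":[0,0,0],"jaw":0.55},
    {"translation":[0,0,0],"rotation":[0,0,0],"jaw":0.45},
    {"translation":[0,0,0],"rotation":[0,0,0],"jaw":0.45},
    {"translation":[0,0,-0.003],"rotation":[0,0,0],"jaw":0.45},
    {"translation":[0,0,-0.01],"rotation":[0,0,0],"jaw":0.45},
    {"translation":[0,0,-0.03],"rotation":[0,0,0],"jaw":0.45},
    {"translation":[0,0,-0.06],"rotation":[0,0,0],"jaw":0.45},
  ],
)

```text
clock: 27.22
eef_pos: [0.5605, 0.278, 0.0663]
tool_rot: [[0.999, -0.037, -0.002], [-0.037, -0.999, -0.002], [-0.002, 0.002, -1.0]]
contact_force: [1.4, 0.2, 0.5]
opening: 0.0485
grasp_force: 0.0
```

Emit:
play_rows(
  series=[
    {"translation":[0,0.01,-0.02],"rotation":[0,0,0],"jaw":0.3},
    {"translation":[0,0.03,-0.05],"rotation":[0,0,0],"jaw":0.3},
    {"translation":[0,0.06,-0.07],"rotation":[0,0,0],"jaw":0.3},
    {"translation":[0,0.1,-0.07],"rotation":[0,0,0],"jaw":0.3},
    {"translation":[0,0.14,-0.07],"rotation":[0,0,0],"jaw":0.3},
    {"translation":[0,0.18,-0.07],"rotation":[0,0,0],"jaw":0.3},
    {"translation":[0,0.2,-0.07],"rotation":[0,0,0],"jaw":0.3},
  ],
)

```text
clock: 27.8
eef_pos: [0.554, 0.0732, 0.1386]
tool_rot: [[0.999, -0.042, 0.002], [-0.042, -0.999, -0.0], [0.002, 0.0, -1.0]]
contact_force: [0.2, -0.9, 0.6]
opening: 0.0612
grasp_force: 0.0
```

```bash
cat >> m.py <<'E'
def seated(s,t,k,bay,guess=None):
    y=np.radians(-2.1);X=np.array([np.cos(y),np.sin(y)]);Y=np.array([-np.sin(y),np.cos(y)])
    for n,im,box in(('scene',s,(265,130,365,215)),('top',t,(110,150,260,216))):
        for c,st in bands(im,k,box):
            P=plane(n,[c],.045)[0,:2]-bay; print(n,k,c,st[4],'rel bay along x,y',(P@X).round(4),(P@Y).round(4))
E
python3 - <<'E'
from m import *
show()
s=capture('scene');t=capture('top');cv2.imwrite('pics/l_s.png',s[:,:,::-1]);cv2.imwrite('pics/l_t.png',t[:,:,::-1])
seated(s,t,'yellow',np.array([.5647,.2774]))
for g in((.5828,-.0999),(.4348,-.0817)): meas(t,g)
for k,v in modules(t).items():
  for u,l,a,b in v: print(k,u.round(1),l.round(1),a,b)
plan(((.5,-.02,.14),None),((.5820,-.0985,.06),down(26,flip=True)))
E
```

```text
27.8 p [0.554  0.0732 0.1386] q [-1.02  0.61  1.17  1.88 -0.64  1.09 -1.21] yaw 177.6 zc [ 0.002 -0.    -1.   ] F [ 0.2 -0.9  0.6] open 0.0612 gf 0.0
scene yellow [309.2, 163.2] 20 rel bay along x,y -0.0329 -0.0164
top yellow [169.7, 199.8] 45 rel bay along x,y 0.0165 0.0008
px [312.6 201.3] area 225 cen [ 0.5832 -0.0999] rect cen [ 0.5825 -0.0998] yaw 25.0 size [0.0304 0.0544]
px [306.4 256.5] area 213 cen [ 0.4347 -0.0818] rect cen [ 0.4349 -0.082 ] yaw 16.9 size [0.0288 0.0521]
blue [309.8 194.4] [314.1 202.5] 40 111
blue [ 95.8 286.1] [104.  285.9] 69 192
green [304.4 249.3] [307.2 258.1] 36 122
shift m [-0.0502, 0.096, -0.0015] rot deg [0.0, 0.0, 0.0]
shift m [0.0852, 0.0748, 0.0802] rot deg [0.02, -0.14, -28.53]
```

Yellow is seated: its band is at +16.5 mm (17.5 expected) along x and +0.8 mm across. Next is blue.

Emit:
play_rows(
  series=[
    {"translation":[0.003,0.018,0],"rotation":[0,0,-4],"jaw":0.3},
    {"translation":[0.009,0.045,0],"rotation":[0,0,-9],"jaw":0.3},
    {"translation":[0.016,0.08,0],"rotation":[0,0,-14],"jaw":0.3},
    {"translation":[0.023,0.115,0],"rotation":[0,0,-20],"jaw":0.3},
    {"translation":[0.03,0.145,0.01],"rotation":[0,0,-25],"jaw":0.3},
    {"translation":[0.035,0.165,0.03],"rotation":[0,0,-28.5],"jaw":0.3},
    {"translation":[0.035,0.17,0.06],"rotation":[0,0,-28.5],"jaw":0.3},
    {"translation":[0.035,0.17,0.08],"rotation":[0,0,-28.5],"jaw":0.3},
  ],
)

```text
clock: 28.57
eef_pos: [0.5834, -0.0941, 0.0562]
tool_rot: [[0.897, 0.443, 0.001], [0.443, -0.897, -0.0], [0.001, 0.001, -1.0]]
contact_force: [-0.4, 0.4, -0.1]
opening: 0.0616
grasp_force: 0.0
```

Emit:
play_rows(
  series=[
    {"translation":[0,0,0],"rotation":[0,0,0],"jaw":0.3},
    {"translation":[0,0,0],"rotation":[0,0,0],"jaw":0.3},
    {"translation":[0,0,0],"rotation":[0,0,0],"jaw":0.3},
  ],
)

```text
clock: 28.82
eef_pos: [0.5843, -0.092, 0.0584]
tool_rot: [[0.895, 0.445, 0.002], [0.445, -0.895, -0.0], [0.002, 0.001, -1.0]]
contact_force: [-0.2, -1.1, -0.5]
opening: 0.0619
grasp_force: 0.0
```

```bash
python3 - <<'E'
from m import *
show();plan(((.5820,-.0985,-.0145),down(26,flip=True)))
E
```

```text
28.8167 p [ 0.5843 -0.092   0.0584] q [-0.54  0.67  0.89  1.86 -0.64  0.93 -0.46] yaw -153.55 zc [ 0.002 -0.    -1.   ] F [-0.2 -1.1 -0.5] open 0.0619 gf 0.0
shift m [-0.0051, 0.0047, 0.0729] rot deg [0.07, -0.1, 0.45]
```

Emit:
play_rows(
  series=[
    {"translation":[-0.005,0.005,0],"rotation":[0,0,0.4],"jaw":0.3},
    {"translation":[-0.005,0.005,0.015],"rotation":[0,0,0.4],"jaw":0.3},
    {"translation":[-0.005,0.005,0.03],"rotation":[0,0,0.4],"jaw":0.3},
    {"translation":[-0.005,0.005,0.045],"rotation":[0,0,0.4],"jaw":0.3},
    {"translation":[-0.005,0.005,0.06],"rotation":[0,0,0.4],"jaw":0.3},
    {"translation":[-0.005,0.005,0.07],"rotation":[0,0,0.4],"jaw":0.3},
    {"translation":[-0.005,0.005,0.073],"rotation":[0,0,0.4],"jaw":0.3},
    {"translation":[-0.005,0.005,0.073],"rotation":[0,0,0.4],"jaw":0.3},
  ],
)

```text
clock: 29.48
eef_pos: [0.5803, -0.0994, -0.0172]
tool_rot: [[0.899, 0.438, -0.001], [0.438, -0.899, -0.0], [-0.001, -0.0, -1.0]]
contact_force: [0.1, 1.0, 0.8]
opening: 0.0615
grasp_force: 0.0
```

Emit:
play_rows(
  force=30,
  series=[
    {"translation":[0,0,0],"rotation":[0,0,0],"jaw":0.5},
    {"translation":[0,0,0],"rotation":[0,0,0],"jaw":0.65},
    {"translation":[0,0,0],"rotation":[0,0,0],"jaw":0.8},
    {"translation":[0,0,0],"rotation":[0,0,0],"jaw":0.8},
    {"translation":[0,0,0],"rotation":[0,0,0],"jaw":0.8},
    {"translation":[0,0,0],"rotation":[0,0,0],"jaw":0.8},
    {"translation":[0,0,0],"rotation":[0,0,0],"jaw":0.8},
    {"translation":[0,0,0],"rotation":[0,0,0],"jaw":0.8},
  ],
)

```text
clock: 30.15
eef_pos: [0.5814, -0.0993, -0.0154]
tool_rot: [[0.899, 0.438, 0.002], [0.438, -0.899, 0.0], [0.001, 0.001, -1.0]]
contact_force: [-1.2, 0.4, 3.9]
opening: 0.028
grasp_force: 30.0
```

```bash
python3 - <<'E'
from m import *
show();o=get_obs();d=np.array([.5828,-.0999])-o['eef_pos'][:2];x=o['tool_rot'][:2,0];print('centre ahead of tcp',d@x,d@o['tool_rot'][:2,1])
p=o['eef_pos'].copy();F=down(-2.1,flip=True)
plan((p+[0,0,.14],None),((.54,.03,.1255),F),((.5617-.001,.1974,.1255),F))
E
```

```text
30.15 p [ 0.5814 -0.0993 -0.0154] q [-0.46  0.76  0.79  1.9  -0.74  0.81 -0.38] yaw -154.01 zc [ 0.002  0.    -1.   ] F [-1.2  0.4  3.9] open 0.028 gf 30.0
centre ahead of tcp 0.0009515531651815258 0.0011475843328792117
shift m [0.0002, 0.0001, -0.14] rot deg [0.0, 0.0, 0.0]
shift m [0.0194, -0.1344, -0.001] rot deg [0.02, -0.09, 28.09]
shift m [0.0146, -0.168, 0.0] rot deg [0.0, 0.0, 0.0]
```

Emit:
play_rows(
  series=[
    {"translation":[0,0,-0.01],"rotation":[0,0,0],"jaw":0.8},
    {"translation":[0,0,-0.03],"rotation":[0,0,0],"jaw":0.8},
    {"translation":[0,0,-0.06],"rotation":[0,0,0],"jaw":0.8},
    {"translation":[0,0,-0.09],"rotation":[0,0,0],"jaw":0.8},
    {"translation":[0,0,-0.12],"rotation":[0,0,0],"jaw":0.8},
    {"translation":[0,0,-0.14],"rotation":[0,0,0],"jaw":0.8},
    {"translation":[0,0,-0.14],"rotation":[0,0,0],"jaw":0.8},
  ],
)

```text
clock: 30.73
eef_pos: [0.583, -0.1003, 0.1287]
tool_rot: [[0.899, 0.438, 0.007], [0.438, -0.899, -0.0], [0.006, 0.003, -1.0]]
contact_force: [0.2, 1.0, -0.1]
opening: 0.0278
grasp_force: 30.0
```

Emit:
play_rows(
  series=[
    {"translation":[0.002,-0.015,0],"rotation":[0,0,4],"jaw":0.8},
    {"translation":[0.006,-0.04,0],"rotation":[0,0,9],"jaw":0.8},
    {"translation":[0.01,-0.07,0],"rotation":[0,0,15],"jaw":0.8},
    {"translation":[0.014,-0.1,0],"rotation":[0,0,21],"jaw":0.8},
    {"translation":[0.018,-0.125,0],"rotation":[0,0,26],"jaw":0.8},
    {"translation":[0.0194,-0.1344,0],"rotation":[0,0,28.1],"jaw":0.8},
    {"translation":[0.0194,-0.1344,0],"rotation":[0,0,28.1],"jaw":0.8},
  ],
)

```text
clock: 31.32
eef_pos: [0.5382, 0.0334, 0.1231]
tool_rot: [[0.999, -0.034, -0.002], [-0.034, -0.999, 0.0], [-0.002, -0.0, -1.0]]
contact_force: [0.1, 0.6, -0.5]
opening: 0.0278
grasp_force: 30.0
```

Emit:
play_rows(
  series=[
    {"translation":[0.002,-0.02,0],"rotation":[0,0,0],"jaw":0.8},
    {"translation":[0.005,-0.05,0],"rotation":[0,0,0],"jaw":0.8},
    {"translation":[0.008,-0.085,0],"rotation":[0,0,0],"jaw":0.8},
    {"translation":[0.011,-0.12,0],"rotation":[0,0,0],"jaw":0.8},
    {"translation":[0.014,-0.15,0],"rotation":[0,0,0],"jaw":0.8},
    {"translation":[0.0146,-0.168,0],"rotation":[0,0,0],"jaw":0.8},
    {"translation":[0.0146,-0.168,0.02],"rotation":[0,0,0],"jaw":0.8},
    {"translation":[0.0146,-0.168,0.05],"rotation":[0,0,0],"jaw":0.8},
  ],
)

```text
clock: 31.98
eef_pos: [0.5626, 0.1982, 0.0753]
tool_rot: [[0.999, -0.033, 0.005], [-0.033, -0.999, 0.001], [0.005, -0.001, -1.0]]
contact_force: [0.0, -0.0, -1.3]
opening: 0.0277
grasp_force: 30.0
```

Emit:
play_rows(
  series=[
    {"translation":[0,0,0.025],"rotation":[0,0,0],"jaw":0.8},
    {"translation":[0,0,0.025],"rotation":[0,0,0],"jaw":0.8},
    {"translation":[0,0,0.025],"rotation":[0,0,0],"jaw":0.8},
    {"translation":[0,0,0.025],"rotation":[0,0,0],"jaw":0.8},
    {"translation":[0,0,0.025],"rotation":[0,0,0],"jaw":0.8},
    {"translation":[0,0,0.025],"rotation":[0,0,0],"jaw":0.8},
  ],
)

```text
clock: 32.48
eef_pos: [0.5614, 0.1973, 0.0506]
tool_rot: [[0.999, -0.037, 0.003], [-0.037, -0.999, 0.001], [0.003, -0.001, -1.0]]
contact_force: [1.0, -0.2, -1.7]
opening: 0.0275
grasp_force: 30.0
```

```bash
cat >> m.py <<'E'
def hover(k,flagpx,bot):
    s=capture('scene');o=get_obs();y=np.radians(-2.1);X=np.array([np.cos(y),np.sin(y)]);Y=np.array([-np.sin(y),np.cos(y)])
    zt=o['eef_pos'][2]-bot+.024; f=plane('scene',[flagpx],.030)[0,:2]
    for c,st in bands(s,k,(265,130,365,215)):
        d=plane('scene',[c],zt)[0,:2]-f; print(c,st[4],'along x,y (want .0575,0)',(d@X).round(4),(d@Y).round(4))
E
python3 - <<'E'
from m import *
show(); hover('blue',(298.7,174.9),-.0154)
plan(((.5615,.1971,.021-.0154),down(-2.1,flip=True)))
E
```

```text
32.4833 p [0.5614 0.1973 0.0506] q [-1.11  0.77  1.04  1.86 -0.79  1.   -1.32] yaw 177.89 zc [ 0.003  0.001 -1.   ] F [ 1.  -0.2 -1.7] open 0.0275 gf 30.0
[314.6, 166.5] 17 along x,y (want .0575,0) 0.0587 0.0004
[298.7, 174.9] 19 along x,y (want .0575,0) 0.0347 -0.0685
shift m [0.0002, 0.0004, 0.0448] rot deg [-0.06, -0.14, -0.0]
```

Emit:
play_rows(
  series=[
    {"translation":[-0.0005,0,0.01],"rotation":[0,0,0],"jaw":0.8},
    {"translation":[-0.0005,0,0.02],"rotation":[0,0,0],"jaw":0.8},
    {"translation":[-0.0005,0,0.027],"rotation":[0,0,0],"jaw":0.8},
    {"translation":[-0.0005,0,0.032],"rotation":[0,0,0],"jaw":0.8},
    {"translation":[-0.0005,0,0.037],"rotation":[0,0,0],"jaw":0.8},
    {"translation":[-0.0005,0,0.041],"rotation":[0,0,0],"jaw":0.8},
    {"translation":[-0.0005,0,0.041],"rotation":[0,0,0],"jaw":0.8},
    {"translation":[-0.0005,0,0.041],"rotation":[0,0,0],"jaw":0.8},
  ],
)

```text
clock: 33.2
eef_pos: [0.5599, 0.1972, 0.008]
tool_rot: [[0.999, -0.037, 0.001], [-0.037, -0.999, -0.0], [0.001, 0.0, -1.0]]
contact_force: [0.2, 0.1, -0.8]
opening: 0.0274
grasp_force: 30.0
```

```bash
python3 - <<'E'
from m import *
show()
E
```

```text
33.2 p [0.5599 0.1972 0.008 ] q [-1.07  0.81  0.98  1.88 -0.85  0.93 -1.29] yaw 177.88 zc [ 0.001 -0.    -1.   ] F [ 0.2  0.1 -0.8] open 0.0274 gf 30.0
```

In the nest freely (module bottom about 23.4 mm). Release, retreat and measure for green.

Emit:
play_rows(
  series=[
    {"translation":[0.0005,0,0.001],"rotation":[0,0,0],"jaw":0.8},
    {"translation":[0.0005,0,0.0015],"rotation":[0,0,0],"jaw":0.8},
    {"translation":[0.0005,0,0.0015],"rotation":[0,0,0],"jaw":0.8},
    {"translation":[0.0005,0,0.0015],"rotation":[0,0,0],"jaw":0.8},
  ],
)

```text
clock: 33.53
eef_pos: [0.5605, 0.1975, 0.0068]
tool_rot: [[0.999, -0.037, 0.001], [-0.037, -0.999, 0.0], [0.001, -0.0, -1.0]]
contact_force: [0.4, 0.4, -0.9]
opening: 0.028
grasp_force: 30.0
```

Emit:
play_rows(
  series=[
    {"translation":[0,0,0],"rotation":[0,0,0],"jaw":0.65},
    {"translation":[0,0,0],"rotation":[0,0,0],"jaw":0.55},
    {"translation":[0,0,0],"rotation":[0,0,0],"jaw":0.45},
    {"translation":[0,0,0],"rotation":[0,0,0],"jaw":0.45},
    {"translation":[0,0,-0.003],"rotation":[0,0,0],"jaw":0.45},
    {"translation":[0,0,-0.01],"rotation":[0,0,0],"jaw":0.45},
    {"translation":[0,0,-0.03],"rotation":[0,0,0],"jaw":0.45},
    {"translation":[0,0,-0.06],"rotation":[0,0,0],"jaw":0.45},
  ],
)

```text
clock: 34.2
eef_pos: [0.5589, 0.1969, 0.066]
tool_rot: [[0.999, -0.037, -0.002], [-0.037, -0.999, -0.002], [-0.002, 0.002, -1.0]]
contact_force: [0.6, 0.4, -0.4]
opening: 0.0481
grasp_force: 0.0
```

Emit:
play_rows(
  series=[
    {"translation":[0,0.01,-0.02],"rotation":[0,0,0],"jaw":0.3},
    {"translation":[0,0.03,-0.05],"rotation":[0,0,0],"jaw":0.3},
    {"translation":[-0.01,0.06,-0.07],"rotation":[0,0,0],"jaw":0.3},
    {"translation":[-0.02,0.1,-0.07],"rotation":[0,0,0],"jaw":0.3},
    {"translation":[-0.03,0.14,-0.07],"rotation":[0,0,0],"jaw":0.3},
    {"translation":[-0.03,0.14,-0.07],"rotation":[0,0,0],"jaw":0.3},
  ],
)

```text
clock: 34.7
eef_pos: [0.523, 0.0505, 0.1383]
tool_rot: [[0.999, -0.047, 0.002], [-0.047, -0.999, -0.0], [0.002, 0.0, -1.0]]
contact_force: [0.2, 0.2, 0.2]
opening: 0.0613
grasp_force: 0.0
```

```bash
python3 - <<'E'
from m import *
show()
s=capture('scene');t=capture('top');cv2.imwrite('pics/n_s.png',s[:,:,::-1]);cv2.imwrite('pics/n_t.png',t[:,:,::-1])
seated(s,t,'blue',np.array([.5617,.1974]));seated(s,t,'yellow',np.array([.5647,.2774]))
meas(t,(.4348,-.0817)); print('scene green',bands(s,'green',(215,200,265,240)))
plan(((.4342,-.0808,.05),down(17,flip=True)))
E
```

```text
34.7 p [0.523  0.0505 0.1383] q [-1.05  0.56  1.21  1.96 -0.61  1.05 -1.19] yaw 177.32 zc [ 0.002 -0.    -1.   ] F [0.2 0.2 0.2] open 0.0613 gf 0.0
scene blue [298.8, 174.9] 20 rel bay along x,y -0.0321 -0.0158
scene blue [313.4, 176.9] 14 rel bay along x,y 0.0166 0.0007
scene yellow [309.2, 163.2] 20 rel bay along x,y -0.0329 -0.0164
top yellow [169.7, 199.8] 45 rel bay along x,y 0.0165 0.0008
px [306.4 256.5] area 212 cen [ 0.4346 -0.0819] rect cen [ 0.4348 -0.0822] yaw 16.4 size [0.0287 0.052 ]
scene green [([240.9, 216.3], [239, 214, 5, 6, 19])]
shift m [-0.0852, 0.1417, 0.0872] rot deg [-0.08, -0.11, -19.33]
```

Blue is seated too (band at +16.6/+0.7 mm). Next is green.

Emit:
play_rows(
  series=[
    {"translation":[-0.009,0.015,0],"rotation":[0,0,-3],"jaw":0.3},
    {"translation":[-0.025,0.042,0],"rotation":[0,0,-7],"jaw":0.3},
    {"translation":[-0.045,0.075,0],"rotation":[0,0,-12],"jaw":0.3},
    {"translation":[-0.063,0.105,0],"rotation":[0,0,-17],"jaw":0.3},
    {"translation":[-0.079,0.13,0.02],"rotation":[0,0,-19.3],"jaw":0.3},
    {"translation":[-0.085,0.1417,0.05],"rotation":[0,0,-19.3],"jaw":0.3},
    {"translation":[-0.085,0.1417,0.08],"rotation":[0,0,-19.3],"jaw":0.3},
    {"translation":[-0.085,0.1417,0.087],"rotation":[0,0,-19.3],"jaw":0.3},
  ],
)

```text
clock: 35.47
eef_pos: [0.4335, -0.079, 0.047]
tool_rot: [[0.955, 0.295, -0.003], [0.295, -0.955, 0.001], [-0.002, -0.001, -1.0]]
contact_force: [0.1, 0.3, -0.2]
opening: 0.0616
grasp_force: 0.0
```

Emit:
play_rows(
  series=[
    {"translation":[0,0,0],"rotation":[0,0,0],"jaw":0.3},
    {"translation":[0,0,0],"rotation":[0,0,0],"jaw":0.3},
    {"translation":[0,0,0],"rotation":[0,0,0],"jaw":0.3},
  ],
)

```text
clock: 35.72
eef_pos: [0.4365, -0.0796, 0.0507]
tool_rot: [[0.955, 0.297, 0.002], [0.297, -0.955, -0.001], [0.002, 0.001, -1.0]]
contact_force: [0.4, -0.6, 0.0]
opening: 0.0615
grasp_force: 0.0
```

```bash
python3 - <<'E'
from m import *
show();plan(((.4344,-.0812,-.0145),down(17,flip=True)))
E
```

```text
35.7167 p [ 0.4365 -0.0796  0.0507] q [-0.72  0.48  1.01  2.22 -0.61  0.75 -0.56] yaw -162.74 zc [ 0.002 -0.001 -1.   ] F [ 0.4 -0.6  0. ] open 0.0615 gf 0.0
shift m [-0.0026, 0.0008, 0.0652] rot deg [0.07, -0.12, 0.26]
```

Emit:
play_rows(
  series=[
    {"translation":[-0.002,0.001,0.01],"rotation":[0,0,0],"jaw":0.3},
    {"translation":[-0.002,0.001,0.025],"rotation":[0,0,0],"jaw":0.3},
    {"translation":[-0.002,0.001,0.04],"rotation":[0,0,0],"jaw":0.3},
    {"translation":[-0.002,0.001,0.053],"rotation":[0,0,0],"jaw":0.3},
    {"translation":[-0.002,0.001,0.061],"rotation":[0,0,0],"jaw":0.3},
    {"translation":[-0.002,0.001,0.064],"rotation":[0,0,0],"jaw":0.3},
    {"translation":[-0.002,0.001,0.064],"rotation":[0,0,0],"jaw":0.3},
    {"translation":[-0.002,0.001,0.064],"rotation":[0,0,0],"jaw":0.3},
  ],
)

```text
clock: 36.38
eef_pos: [0.4342, -0.0814, -0.0138]
tool_rot: [[0.955, 0.296, 0.002], [0.296, -0.955, -0.0], [0.002, 0.001, -1.0]]
contact_force: [-0.5, -1.1, 0.4]
opening: 0.0614
grasp_force: 0.0
```

Emit:
play_rows(
  force=30,
  series=[
    {"translation":[0,0,0],"rotation":[0,0,0],"jaw":0.5},
    {"translation":[0,0,0],"rotation":[0,0,0],"jaw":0.65},
    {"translation":[0,0,0],"rotation":[0,0,0],"jaw":0.8},
    {"translation":[0,0,0],"rotation":[0,0,0],"jaw":0.8},
    {"translation":[0,0,0],"rotation":[0,0,0],"jaw":0.8},
    {"translation":[0,0,0],"rotation":[0,0,0],"jaw":0.8},
    {"translation":[0,0,0],"rotation":[0,0,0],"jaw":0.8},
    {"translation":[0,0,0],"rotation":[0,0,0],"jaw":0.8},
  ],
)

```text
clock: 37.05
eef_pos: [0.4336, -0.0815, -0.0143]
tool_rot: [[0.955, 0.296, 0.001], [0.296, -0.955, 0.0], [0.001, 0.0, -1.0]]
contact_force: [-0.8, 0.5, 3.6]
opening: 0.0278
grasp_force: 30.0
```

```bash
python3 - <<'E'
from m import *
show();o=get_obs();d=np.array([.4348,-.0819])-o['eef_pos'][:2];T=o['tool_rot'];a=d@T[:2,0];print('ahead',a,d@T[:2,1])
p=o['eef_pos'].copy();F=down(-2.1,flip=True);X=-down(-2.1)[:2,0]
g=np.array([.5588,.1172])+X*(.0003-a)
print(g);plan((p+[0,0,.14],None),((.50,.02,p[2]+.14),F),((*g,p[2]+.14),F))
E
```

```text
37.05 p [ 0.4336 -0.0815 -0.0143] q [-0.57  0.58  0.83  2.25 -0.77  0.62 -0.42] yaw -162.81 zc [ 0.001  0.    -1.   ] F [-0.8  0.5  3.6] open 0.0278 gf 30.0
ahead 0.0009892460051195474 0.0007482461973036733
[0.55811122 0.11722526]
shift m [0.0001, 0.0, -0.14] rot deg [0.0, 0.0, 0.0]
shift m [0.0934, -0.0773, 0.0001] rot deg [0.01, -0.06, 19.29]
shift m [0.0545, -0.0993, 0.0] rot deg [0.0, 0.0, 0.0]
```

Emit:
play_rows(
  series=[
    {"translation":[0,0,-0.01],"rotation":[0,0,0],"jaw":0.8},
    {"translation":[0,0,-0.03],"rotation":[0,0,0],"jaw":0.8},
    {"translation":[0,0,-0.06],"rotation":[0,0,0],"jaw":0.8},
    {"translation":[0,0,-0.09],"rotation":[0,0,0],"jaw":0.8},
    {"translation":[0,0,-0.12],"rotation":[0,0,0],"jaw":0.8},
    {"translation":[0,0,-0.14],"rotation":[0,0,0],"jaw":0.8},
    {"translation":[0,0,-0.14],"rotation":[0,0,0],"jaw":0.8},
  ],
)

```text
clock: 37.63
eef_pos: [0.4353, -0.0819, 0.1283]
tool_rot: [[0.955, 0.295, 0.005], [0.295, -0.955, 0.001], [0.005, 0.001, -1.0]]
contact_force: [0.5, 0.2, -0.8]
opening: 0.0276
grasp_force: 30.0
```

Emit:
play_rows(
  series=[
    {"translation":[0.01,-0.01,0],"rotation":[0,0,3],"jaw":0.8},
    {"translation":[0.03,-0.025,0],"rotation":[0,0,7],"jaw":0.8},
    {"translation":[0.053,-0.044,0],"rotation":[0,0,12],"jaw":0.8},
    {"translation":[0.075,-0.062,0],"rotation":[0,0,17],"jaw":0.8},
    {"translation":[0.09,-0.075,0],"rotation":[0,0,19.3],"jaw":0.8},
    {"translation":[0.0934,-0.0773,0],"rotation":[0,0,19.3],"jaw":0.8},
    {"translation":[0.0934,-0.0773,0],"rotation":[0,0,19.3],"jaw":0.8},
  ],
)

```text
clock: 38.22
eef_pos: [0.4996, 0.0207, 0.1244]
tool_rot: [[0.999, -0.033, -0.001], [-0.033, -0.999, -0.002], [-0.001, 0.002, -1.0]]
contact_force: [-0.0, -0.1, -0.8]
opening: 0.0273
grasp_force: 30.0
```

Emit:
play_rows(
  series=[
    {"translation":[0.008,-0.015,0],"rotation":[0,0,0],"jaw":0.8},
    {"translation":[0.022,-0.04,0],"rotation":[0,0,0],"jaw":0.8},
    {"translation":[0.038,-0.07,0],"rotation":[0,0,0],"jaw":0.8},
    {"translation":[0.05,-0.092,0],"rotation":[0,0,0],"jaw":0.8},
    {"translation":[0.0545,-0.0993,0],"rotation":[0,0,0],"jaw":0.8},
    {"translation":[0.0545,-0.0993,0.02],"rotation":[0,0,0],"jaw":0.8},
    {"translation":[0.0545,-0.0993,0.05],"rotation":[0,0,0],"jaw":0.8},
    {"translation":[0.0545,-0.0993,0.075],"rotation":[0,0,0],"jaw":0.8},
  ],
)

```text
clock: 38.88
eef_pos: [0.5576, 0.1161, 0.0496]
tool_rot: [[0.999, -0.037, 0.001], [-0.037, -0.999, 0.0], [0.001, -0.0, -1.0]]
contact_force: [-0.3, -0.0, -0.9]
opening: 0.0278
grasp_force: 30.0
```

Emit:
play_rows(
  series=[
    {"translation":[0,0,0],"rotation":[0,0,0],"jaw":0.8},
    {"translation":[0,0,0],"rotation":[0,0,0],"jaw":0.8},
    {"translation":[0,0,0],"rotation":[0,0,0],"jaw":0.8},
    {"translation":[0,0,0],"rotation":[0,0,0],"jaw":0.8},
    {"translation":[0,0,0],"rotation":[0,0,0],"jaw":0.8},
  ],
)

```text
clock: 39.3
eef_pos: [0.5589, 0.1172, 0.0521]
tool_rot: [[0.999, -0.037, 0.003], [-0.037, -0.999, 0.001], [0.003, -0.001, -1.0]]
contact_force: [0.4, -0.8, -1.2]
opening: 0.0277
grasp_force: 30.0
```

```bash
python3 - <<'E'
from m import *
show(); hover('green',(287.2,187.2),-.0143)
plan(((.5579,.1172,.0085),down(-2.1,flip=True)))
E
```

```text
39.3 p [0.5589 0.1172 0.0521] q [-1.    0.73  1.04  1.92 -0.77  0.96 -1.19] yaw 177.89 zc [ 0.003  0.001 -1.   ] F [ 0.4 -0.8 -1.2] open 0.0277 gf 30.0
[304.5, 179.5] 8 along x,y (want .0575,0) 0.0638 -0.0
shift m [-0.0009, 0.0002, 0.0434] rot deg [-0.05, -0.15, -0.0]
```

Emit:
play_rows(
  series=[
    {"translation":[-0.0007,0,0.01],"rotation":[0,0,0],"jaw":0.8},
    {"translation":[-0.0007,0,0.02],"rotation":[0,0,0],"jaw":0.8},
    {"translation":[-0.0007,0,0.027],"rotation":[0,0,0],"jaw":0.8},
    {"translation":[-0.0007,0,0.032],"rotation":[0,0,0],"jaw":0.8},
    {"translation":[-0.0007,0,0.037],"rotation":[0,0,0],"jaw":0.8},
    {"translation":[-0.0007,0,0.041],"rotation":[0,0,0],"jaw":0.8},
    {"translation":[-0.0007,0,0.042],"rotation":[0,0,0],"jaw":0.8},
    {"translation":[-0.0007,0,0.042],"rotation":[0,0,0],"jaw":0.8},
  ],
)

```text
clock: 40.02
eef_pos: [0.5572, 0.1171, 0.0083]
tool_rot: [[0.999, -0.037, 0.001], [-0.037, -0.999, -0.0], [0.001, 0.0, -1.0]]
contact_force: [0.2, -0.3, 0.2]
opening: 0.0277
grasp_force: 30.0
```

```bash
python3 - <<'E'
from m import *
show()
E
```

```text
40.0167 p [0.5572 0.1171 0.0083] q [-0.96  0.78  0.98  1.94 -0.84  0.9  -1.15] yaw 177.88 zc [ 0.001 -0.    -1.   ] F [ 0.2 -0.3  0.2] open 0.0277 gf 30.0
```

Emit:
play_rows(
  series=[
    {"translation":[0.0003,0,0.0012],"rotation":[0,0,0],"jaw":0.8},
    {"translation":[0.0003,0,0.0012],"rotation":[0,0,0],"jaw":0.8},
    {"translation":[0.0003,0,0.0012],"rotation":[0,0,0],"jaw":0.8},
  ],
)

```text
clock: 40.27
eef_pos: [0.5578, 0.1173, 0.0076]
tool_rot: [[0.999, -0.037, 0.001], [-0.037, -0.999, 0.0], [0.001, -0.0, -1.0]]
contact_force: [-0.1, -0.4, -0.4]
opening: 0.028
grasp_force: 30.0
```

Emit:
play_rows(
  series=[
    {"translation":[0,0,0],"rotation":[0,0,0],"jaw":0.65},
    {"translation":[0,0,0],"rotation":[0,0,0],"jaw":0.55},
    {"translation":[0,0,0],"rotation":[0,0,0],"jaw":0.45},
    {"translation":[0,0,0],"rotation":[0,0,0],"jaw":0.45},
    {"translation":[0,0,-0.003],"rotation":[0,0,0],"jaw":0.45},
    {"translation":[0,0,-0.01],"rotation":[0,0,0],"jaw":0.45},
    {"translation":[0,0,-0.03],"rotation":[0,0,0],"jaw":0.45},
    {"translation":[0,0,-0.06],"rotation":[0,0,0],"jaw":0.45},
  ],
)

```text
clock: 40.93
eef_pos: [0.5561, 0.117, 0.0669]
tool_rot: [[0.999, -0.037, -0.002], [-0.037, -0.999, -0.001], [-0.002, 0.002, -1.0]]
contact_force: [0.9, 0.6, -0.3]
opening: 0.0481
grasp_force: 0.0
```

Emit:
play_rows(
  series=[
    {"translation":[-0.015,0,-0.02],"rotation":[0,0,0],"jaw":0.45},
    {"translation":[-0.04,0.02,-0.05],"rotation":[0,0,0],"jaw":0.6},
    {"translation":[-0.07,0.05,-0.09],"rotation":[0,0,0],"jaw":0.8},
    {"translation":[-0.1,0.08,-0.11],"rotation":[0,0,0],"jaw":1},
    {"translation":[-0.12,0.1,-0.13],"rotation":[0,0,0],"jaw":1},
    {"translation":[-0.12,0.1,-0.13],"rotation":[0,0,0],"jaw":1},
  ],
)

```text
clock: 41.43
eef_pos: [0.4316, 0.0187, 0.1976]
tool_rot: [[0.999, -0.039, -0.002], [-0.039, -0.999, -0.0], [-0.002, 0.001, -1.0]]
contact_force: [-1.2, 0.2, 1.0]
opening: 0.018
grasp_force: 0.0
```

```bash
python3 - <<'E'
from m import *
show()
s=capture('scene');t=capture('top');cv2.imwrite('pics/o_s.png',s[:,:,::-1]);cv2.imwrite('pics/o_t.png',t[:,:,::-1])
for k,b in(('green',(.5588,.1175)),('blue',(.5617,.1974)),('yellow',(.5647,.2774))): seated(s,t,k,np.array(b))
# grip bar in top0 (arm absent): black bar; and scene0
for n,f,box in(('top','top0',(140,146,212,164)),('scene','scene0',(325,115,370,160))):
    h=cv2.cvtColor(cv2.imread(f'pics/{f}.png'),cv2.COLOR_BGR2HSV).astype(int);m=np.zeros(h.shape[:2],bool);m[box[1]:box[3],box[0]:box[2]]=1
    for q in comps(m&(h[...,2]<55),25):
        r=cv2.minAreaRect(cv2.findContours(q[0].astype(np.uint8),0,1)[0][0]);print(n,q[2].round(1),q[1].tolist(),np.round(r[0],1),np.round(r[1],1))
y=np.radians(-2.1);X=np.array([np.cos(y),np.sin(y),0]);C=np.array([.5632,.2374,0])
for dh in(.068,.071):
  for a in(1.6,1.7,1.8,1.9):
    # bar: 150 mm from hinge along the cover, angle a from -x (shut) up
    G=C+X*(dh-.150*np.cos(a))+np.array([0,0,.055+.150*np.sin(a)]); print(dh,a,G.round(4),proj('top',[G]).round(1),proj('scene',[G]).round(1))
E
```

```text
41.4333 p [0.4316 0.0187 0.1976] q [-1.39  0.2   1.44  2.08 -0.23  1.04 -1.45] yaw 177.76 zc [-0.002 -0.    -1.   ] F [-1.2  0.2  1. ] open 0.018 gf 0.0
scene green [287.2, 187.2] 20 rel bay along x,y -0.0333 -0.0152
scene green [302.8, 189.6] 15 rel bay along x,y 0.0176 0.001
top green [231.0, 201.2] 39 rel bay along x,y 0.0187 -0.0002
scene blue [298.8, 174.9] 20 rel bay along x,y -0.0321 -0.0158
scene blue [313.4, 176.9] 14 rel bay along x,y 0.0166 0.0007
top blue [200.4, 200.0] 49 rel bay along x,y 0.019 0.0002
scene yellow [309.2, 163.2] 20 rel bay along x,y -0.0329 -0.0164
top yellow [169.7, 199.8] 45 rel bay along x,y 0.0165 0.0008
top [174.9 155.3] [150, 152, 51, 8, 299] [175.  155.3] [50.2  6.1]
scene [343.5 140.4] [336, 130, 17, 21, 85] [343.7 140.2] [ 3.6 24.9]
0.068 1.6 [0.6355 0.2347 0.2049] [[174.3 164.7]] [[337.3 137.3]]
0.068 1.7 [0.6505 0.2342 0.2037] [[174.9 158.6]] [[341.5 138.9]]
0.068 1.8 [0.6652 0.2337 0.2011] [[175.6 152.8]] [[345.6 140.9]]
0.068 1.9 [0.6796 0.2331 0.1969] [[176.4 147.3]] [[349.5 143.3]]
0.071 1.6 [0.6385 0.2346 0.2049] [[174.4 163.4]] [[338.2 137.5]]
0.071 1.7 [0.6535 0.2341 0.2037] [[175.  157.3]] [[342.3 139.2]]
0.071 1.8 [0.6682 0.2335 0.2011] [[175.7 151.5]] [[346.4 141.2]]
0.071 1.9 [0.6826 0.233  0.1969] [[176.5 146.1]] [[350.4 143.6]]
```

All three modules are seated, with bands at +16.5 to +19 mm and within 1 mm across. The cover stands at about 1.75 rad with its grip bar at (0.658, 0.234, 0.203). I'll go over and behind the bar with the fingers shut.

Emit:
play_rows(
  series=[
    {"translation":[0.01,-0.01,-0.02],"rotation":[0,0,0],"jaw":1},
    {"translation":[0.02,-0.03,-0.05],"rotation":[0,0,0],"jaw":1},
    {"translation":[0.03,-0.06,-0.08],"rotation":[0,0,0],"jaw":1},
    {"translation":[0.05,-0.09,-0.1],"rotation":[0,0,0],"jaw":1},
    {"translation":[0.07,-0.12,-0.1],"rotation":[0,0,0],"jaw":1},
    {"translation":[0.1,-0.14,-0.1],"rotation":[0,0,0],"jaw":1},
    {"translation":[0.12,-0.16,-0.1],"rotation":[0,0,0],"jaw":1},
    {"translation":[0.12,-0.16,-0.1],"rotation":[0,0,0],"jaw":1},
  ],
)

```text
clock: 42.2
eef_pos: [0.5624, 0.1838, 0.2938]
tool_rot: [[1.0, -0.029, -0.001], [-0.029, -1.0, -0.003], [-0.001, 0.003, -1.0]]
contact_force: [-1.6, 0.4, -0.2]
opening: 0.0005
grasp_force: 0.0
```

```bash
python3 - <<'E'
from m import *
show(); F=down(-2.1,flip=True)
plan(((.72,.234,.29),F),((.72,.234,.165),F))
E
```

```text
42.2 p [0.5624 0.1838 0.2938] q [-1.19  0.47  1.16  1.59 -0.44  1.37 -1.57] yaw 178.35 zc [-0.001 -0.003 -1.   ] F [-1.6  0.4 -0.2] open 0.0005 gf 0.0
shift m [0.1561, -0.0547, 0.0035] rot deg [0.16, 0.05, 0.45]
shift m [0.0, 0.0, 0.125] rot deg [0.0, 0.0, 0.0]
```

Emit:
play_rows(
  series=[
    {"translation":[0.015,-0.005,0],"rotation":[0,0,0.4],"jaw":1},
    {"translation":[0.045,-0.016,0],"rotation":[0,0,0.4],"jaw":1},
    {"translation":[0.08,-0.03,0],"rotation":[0,0,0.4],"jaw":1},
    {"translation":[0.115,-0.042,0],"rotation":[0,0,0.4],"jaw":1},
    {"translation":[0.145,-0.052,0],"rotation":[0,0,0.4],"jaw":1},
    {"translation":[0.158,-0.055,0],"rotation":[0,0,0.4],"jaw":1},
    {"translation":[0.158,-0.055,0],"rotation":[0,0,0.4],"jaw":1},
    {"translation":[0.158,-0.055,0],"rotation":[0,0,0.4],"jaw":1},
  ],
)

```text
clock: 42.87
eef_pos: [0.7198, 0.2261, 0.2942]
tool_rot: [[0.999, -0.043, -0.003], [-0.043, -0.999, -0.002], [-0.003, 0.002, -1.0]]
contact_force: [-0.7, 0.4, 0.4]
opening: 0.0008
grasp_force: 0.0
```

Emit:
play_rows(
  series=[
    {"translation":[0,0,0.02],"rotation":[0,0,0],"jaw":1},
    {"translation":[0,0,0.045],"rotation":[0,0,0],"jaw":1},
    {"translation":[0,0,0.07],"rotation":[0,0,0],"jaw":1},
    {"translation":[0,0,0.095],"rotation":[0,0,0],"jaw":1},
    {"translation":[0,0,0.115],"rotation":[0,0,0],"jaw":1},
    {"translation":[0,0,0.125],"rotation":[0,0,0],"jaw":1},
    {"translation":[0,0,0.125],"rotation":[0,0,0],"jaw":1},
  ],
)

```text
clock: 43.45
eef_pos: [0.7175, 0.227, 0.1699]
tool_rot: [[0.999, -0.043, -0.003], [-0.043, -0.999, -0.0], [-0.003, 0.0, -1.0]]
contact_force: [-0.1, -0.2, -0.7]
opening: 0.0005
grasp_force: 0.0
```

```bash
cat >> m.py <<'E'
def cover():
    out=[]
    t=capture('top');h=cv2.cvtColor(t,cv2.COLOR_RGB2HSV).astype(int)
    H0=np.array([.6312,.2349,.055]);y=np.radians(-2.1);X=np.array([np.cos(y),np.sin(y),0])
    return t,H0,X
def arc(a,ov=.012,tip=.02):
    """TCP for the shut finger tip pushing the bar at cover angle a"""
    H0=np.array([.6312,.2349,.055]);y=np.radians(-2.1);X=np.array([np.cos(y),np.sin(y),0]);c,s=np.cos(a),np.sin(a)
    return H0+X*(-.150*c+.016*s)+np.array([0,0,.150*s+.006*c-ov*s-tip])
E
python3 - <<'E'
from m import *
show(); F=down(-2.1,flip=True)
A=[1.75,1.6,1.45,1.3,1.15,1.0,.85,.7,.55,.4,.25,.15]
p=[arc(a) for a in A]; print(np.round(p,4).tolist())
plan((p[0],F),*[(q,F) for q in p[1:]])
E
```

```text
43.45 p [0.7175 0.227  0.1699] q [-0.86  0.83  0.97  1.3  -0.67  1.35 -1.53] yaw 177.54 zc [-0.003 -0.    -1.   ] F [-0.1 -0.2 -0.7] open 0.0005 gf 0.0
[[0.6737, 0.2333, 0.1697], [0.6516, 0.2342, 0.1728], [0.629, 0.235, 0.1727], [0.6065, 0.2358, 0.1696], [0.5846, 0.2366, 0.1634], [0.5637, 0.2374, 0.1544], [0.5443, 0.2381, 0.1426], [0.5269, 0.2387, 0.1285], [0.5118, 0.2393, 0.1122], [0.4994, 0.2397, 0.0943], [0.4899, 0.2401, 0.075], [0.4854, 0.2402, 0.0616]]
shift m [-0.0441, -0.0044, 0.0003] rot deg [0.02, 0.19, -0.36]
shift m [-0.0221, -0.0, -0.003] rot deg [0.0, 0.0, 0.0]
shift m [-0.0226, -0.0, 0.0] rot deg [0.0, 0.0, 0.0]
shift m [-0.0225, 0.0, 0.0031] rot deg [0.0, 0.0, 0.0]
shift m [-0.022, 0.0, 0.0062] rot deg [0.0, 0.0, 0.0]
shift m [-0.0209, -0.0, 0.009] rot deg [0.0, 0.0, 0.0]
shift m [-0.0194, 0.0, 0.0117] rot deg [0.0, 0.0, 0.0]
shift m [-0.0174, -0.0, 0.0141] rot deg [0.0, 0.0, 0.0]
shift m [-0.0151, -0.0, 0.0162] rot deg [0.0, 0.0, 0.0]
shift m [-0.0124, 0.0, 0.018] rot deg [0.0, 0.0, 0.0]
shift m [-0.0094, -0.0, 0.0193] rot deg [0.0, 0.0, 0.0]
shift m [-0.0045, -0.0, 0.0134] rot deg [0.0, 0.0, 0.0]
```

Emit:
play_rows(
  series=[
    {"translation":[-0.015,-0.004,0],"rotation":[0,0,0],"jaw":1},
    {"translation":[-0.03,-0.004,0],"rotation":[0,0,0],"jaw":1},
    {"translation":[-0.042,-0.004,0],"rotation":[0,0,0],"jaw":1},
    {"translation":[-0.05,-0.004,-0.001],"rotation":[0,0,0],"jaw":1},
    {"translation":[-0.058,-0.004,-0.002],"rotation":[0,0,0],"jaw":1},
    {"translation":[-0.066,-0.004,-0.003],"rotation":[0,0,0],"jaw":1},
    {"translation":[-0.077,-0.004,-0.003],"rotation":[0,0,0],"jaw":1},
    {"translation":[-0.088,-0.004,-0.003],"rotation":[0,0,0],"jaw":1},
  ],
)

```text
clock: 44.12
eef_pos: [0.632, 0.234, 0.1765]
tool_rot: [[0.999, -0.044, 0.003], [-0.044, -0.999, 0.0], [0.003, -0.0, -1.0]]
contact_force: [1.6, -0.7, -0.0]
opening: 0.0003
grasp_force: 0.8
```

```bash
cat >> m.py <<'E'
def bar():
    H0=np.array([.6312,.2349,.055]);y=np.radians(-2.1);X=np.array([np.cos(y),np.sin(y),0]);Y=np.array([-np.sin(y),np.cos(y),0])
    s=capture('scene');g=cv2.cvtColor(s,cv2.COLOR_RGB2HSV)[...,2].astype(int)
    # darkness along the bar near its -y end, per angle: bar is black
    best=[]
    for a in np.arange(-.05,1.96,.025):
        G=H0+X*(-.150*np.cos(a))+np.array([0,0,.150*np.sin(a)])
        px=proj('scene',[G+Y*v for v in np.linspace(-.055,.055,12)]).round().astype(int)
        best.append((np.sum(g[px[:,1],px[:,0]]<60),round(a,3)))
    best.sort(reverse=True);print('dark count, angle',best[:5]);return s
E
python3 - <<'E'
from m import *
show(); s=bar(); cv2.imwrite('pics/p_s.png',s[:,:,::-1])
E
```

```text
44.1167 p [0.632  0.234  0.1765] q [-1.04  0.7   1.03  1.54 -0.62  1.25 -1.54] yaw 177.48 zc [ 0.003  0.    -1.   ] F [ 1.6 -0.7 -0. ] open 0.0003 gf 0.8
dark count, angle [(np.int64(8), np.float64(1.45)), (np.int64(7), np.float64(1.425)), (np.int64(6), np.float64(1.5)), (np.int64(6), np.float64(1.475)), (np.int64(3), np.float64(1.525))]
```

Emit:
play_rows(
  series=[
    {"translation":[-0.014,0,0.005],"rotation":[0,0,0],"jaw":1},
    {"translation":[-0.0255,0,0.007],"rotation":[0,0,0],"jaw":1},
    {"translation":[-0.0365,0,0.01],"rotation":[0,0,0],"jaw":1},
    {"translation":[-0.0474,0,0.013],"rotation":[0,0,0],"jaw":1},
    {"translation":[-0.058,0,0.0175],"rotation":[0,0,0],"jaw":1},
    {"translation":[-0.068,0,0.022],"rotation":[0,0,0],"jaw":1},
    {"translation":[-0.078,0,0.028],"rotation":[0,0,0],"jaw":1},
    {"translation":[-0.0877,0,0.034],"rotation":[0,0,0],"jaw":1},
  ],
)

```text
clock: 44.83
eef_pos: [0.5442, 0.2381, 0.1416]
tool_rot: [[0.999, -0.044, 0.002], [-0.044, -0.999, 0.001], [0.002, -0.001, -1.0]]
contact_force: [1.0, -0.2, 0.8]
opening: 0.0003
grasp_force: 0.4
```

```bash
python3 - <<'E'
from m import *
show(); s=bar(); F=down(-2.5,flip=True)
for a in(.775,.7,.625,.55,.475,.4,.325,.25): 
    o=get_obs(); print(a,(o['tool_rot'].T@(arc(a)-o['eef_pos'])).round(4))
E
```

```text
44.8333 p [0.5442 0.2381 0.1416] q [-1.21  0.62  1.07  1.79 -0.6   1.11 -1.55] yaw 177.48 zc [ 0.002  0.001 -1.   ] F [ 1.  -0.2  0.8] open 0.0003 gf 0.4
dark count, angle [(np.int64(8), np.float64(0.825)), (np.int64(8), np.float64(0.675)), (np.int64(8), np.float64(0.625)), (np.int64(8), np.float64(0.575)), (np.int64(7), np.float64(0.775))]
0.775 [-0.0065  0.0002  0.0044]
0.7 [-0.015   0.0002  0.0118]
0.625 [-0.0228  0.0003  0.0197]
0.55 [-0.03    0.0003  0.0281]
0.475 [-0.0366  0.0004  0.0369]
0.4 [-0.0424  0.0004  0.0461]
0.325 [-0.0475  0.0004  0.0556]
0.25 [-0.0518  0.0005  0.0654]
```

Emit:
play_rows(
  series=[
    {"translation":[-0.007,0,0.005],"rotation":[0,0,0],"jaw":1},
    {"translation":[-0.015,0,0.012],"rotation":[0,0,0],"jaw":1},
    {"translation":[-0.023,0,0.02],"rotation":[0,0,0],"jaw":1},
    {"translation":[-0.03,0,0.028],"rotation":[0,0,0],"jaw":1},
    {"translation":[-0.0366,0,0.037],"rotation":[0,0,0],"jaw":1},
    {"translation":[-0.0424,0,0.046],"rotation":[0,0,0],"jaw":1},
    {"translation":[-0.0475,0,0.0556],"rotation":[0,0,0],"jaw":1},
    {"translation":[-0.052,0,0.0654],"rotation":[0,0,0],"jaw":1},
  ],
)

```text
clock: 45.55
eef_pos: [0.4918, 0.2404, 0.075]
tool_rot: [[0.999, -0.044, 0.001], [-0.044, -0.999, -0.0], [0.001, 0.0, -1.0]]
contact_force: [0.4, -0.1, 0.1]
opening: 0.0003
grasp_force: 0.3
```

```bash
python3 - <<'E'
from m import *
show(); s=bar(); cv2.imwrite('pics/q_s.png',s[:,:,::-1])
o=get_obs()
for a in(.175,.1,.05,0): print(a,(o['tool_rot'].T@(arc(a)-o['eef_pos'])).round(4))
E
```

```text
45.55 p [0.4918 0.2404 0.075 ] q [-1.27  0.63  1.02  1.96 -0.67  0.94 -1.52] yaw 177.49 zc [ 0.001 -0.    -1.   ] F [ 0.4 -0.1  0.1] open 0.0003 gf 0.3
dark count, angle [(np.int64(9), np.float64(0.3)), (np.int64(9), np.float64(0.275)), (np.int64(9), np.float64(0.25)), (np.int64(9), np.float64(0.225)), (np.int64(7), np.float64(0.375))]
0.175 [-0.0035  0.0002  0.0083]
0.1 [-0.0062  0.0002  0.0185]
0.05 [-0.0075  0.0002  0.0254]
0 [-0.0085  0.0002  0.0322]
```

Emit:
play_rows(
  series=[
    {"translation":[-0.002,0,0.005],"rotation":[0,0,0],"jaw":1},
    {"translation":[-0.0035,0,0.009],"rotation":[0,0,0],"jaw":1},
    {"translation":[-0.005,0,0.013],"rotation":[0,0,0],"jaw":1},
    {"translation":[-0.006,0,0.017],"rotation":[0,0,0],"jaw":1},
    {"translation":[-0.007,0,0.021],"rotation":[0,0,0],"jaw":1},
    {"translation":[-0.0075,0,0.024],"rotation":[0,0,0],"jaw":1},
    {"translation":[-0.008,0,0.027],"rotation":[0,0,0],"jaw":1},
    {"translation":[-0.008,0,0.029],"rotation":[0,0,0],"jaw":1},
  ],
)

```text
clock: 46.27
eef_pos: [0.4843, 0.2407, 0.0466]
tool_rot: [[0.999, -0.044, 0.001], [-0.044, -0.999, -0.0], [0.001, 0.0, -1.0]]
contact_force: [-0.4, 0.2, 0.2]
opening: 0.0003
grasp_force: 0.2
```

```bash
python3 - <<'E'
from m import *
show(); s=bar()
E
```

```text
46.2667 p [0.4843 0.2407 0.0466] q [-1.25  0.65  0.98  1.99 -0.71  0.89 -1.49] yaw 177.49 zc [ 0.001 -0.    -1.   ] F [-0.4  0.2  0.2] open 0.0003 gf 0.2
dark count, angle [(np.int64(9), np.float64(0.1)), (np.int64(8), np.float64(0.125)), (np.int64(8), np.float64(0.075)), (np.int64(7), np.float64(0.175)), (np.int64(7), np.float64(0.15))]
```

Emit:
play_rows(
  series=[
    {"translation":[0,0,0.002],"rotation":[0,0,0],"jaw":1},
    {"translation":[0,0,0.004],"rotation":[0,0,0],"jaw":1},
    {"translation":[0,0,0.006],"rotation":[0,0,0],"jaw":1},
    {"translation":[0,0,0.008],"rotation":[0,0,0],"jaw":1},
    {"translation":[0,0,0.009],"rotation":[0,0,0],"jaw":1},
    {"translation":[0,0,0.01],"rotation":[0,0,0],"jaw":1},
  ],
)

```text
clock: 46.82
eef_pos: [0.4845, 0.2408, 0.0384]
tool_rot: [[0.999, -0.044, -0.0], [-0.044, -0.999, 0.002], [-0.0, -0.002, -1.0]]
contact_force: [-10.3, -2.1, 34.9]
opening: 0.0006
grasp_force: 17.6
```

Emit:
play_rows(
  series=[
    {"translation":[0,0,0.001],"rotation":[0,0,0],"jaw":1},
    {"translation":[0,0,0.002],"rotation":[0,0,0],"jaw":1},
    {"translation":[0,0,0.003],"rotation":[0,0,0],"jaw":1},
  ],
)

```text
clock: 47.07
eef_pos: [0.4846, 0.2409, 0.038]
tool_rot: [[0.999, -0.044, -0.001], [-0.044, -0.999, 0.005], [-0.001, -0.005, -1.0]]
contact_force: [-21.1, -5.5, 70.0]
opening: 0.0004
grasp_force: 35.0
```

```bash
python3 - <<'E'
from m import *
show(); s=bar()
E
```

```text
47.0667 p [0.4846 0.2409 0.038 ] q [-1.24  0.66  0.97  2.   -0.73  0.87 -1.48] yaw 177.45 zc [-0.001  0.005 -1.   ] F [-21.1  -5.5  70. ] open 0.0004 gf 35.0
dark count, angle [(np.int64(9), np.float64(0.05)), (np.int64(8), np.float64(0.1)), (np.int64(8), np.float64(0.025)), (np.int64(7), np.float64(0.125)), (np.int64(7), np.float64(0.075))]
```

A firm stop: the cover is shut. Back off at once and retreat.

Emit:
play_rows(
  series=[
    {"translation":[0,0,-0.01],"rotation":[0,0,0],"jaw":1},
    {"translation":[0,0,-0.03],"rotation":[0,0,0],"jaw":1},
    {"translation":[0,0,-0.06],"rotation":[0,0,0],"jaw":1},
    {"translation":[0,0,-0.1],"rotation":[0,0,0],"jaw":1},
    {"translation":[0,0.03,-0.13],"rotation":[0,0,0],"jaw":1},
    {"translation":[0,0.06,-0.16],"rotation":[0,0,0],"jaw":1},
    {"translation":[0,0.09,-0.18],"rotation":[0,0,0],"jaw":1},
    {"translation":[0,0.1,-0.18],"rotation":[0,0,0],"jaw":1},
  ],
)

```text
clock: 47.78
eef_pos: [0.4819, 0.1361, 0.2176]
tool_rot: [[0.999, -0.049, 0.006], [-0.049, -0.999, 0.003], [0.005, -0.003, -1.0]]
contact_force: [0.8, 0.0, 0.1]
opening: 0.0006
grasp_force: 0.0
```

Emit:
play_rows(
  series=[
    {"translation":[0,0.03,0],"rotation":[0,0,0],"jaw":1},
    {"translation":[0,0.06,0],"rotation":[0,0,0],"jaw":1},
    {"translation":[0,0.09,0],"rotation":[0,0,0],"jaw":1},
    {"translation":[0,0.12,0],"rotation":[0,0,0],"jaw":1},
    {"translation":[0,0.12,0],"rotation":[0,0,0],"jaw":1},
    {"translation":[0,0.12,0],"rotation":[0,0,0],"jaw":1},
  ],
)

```text
clock: 48.28
eef_pos: [0.4744, 0.0198, 0.2138]
tool_rot: [[0.999, -0.047, 0.001], [-0.047, -0.999, 0.001], [0.001, -0.001, -1.0]]
contact_force: [0.4, 0.5, -1.2]
opening: 0.0004
grasp_force: 0.0
```

```bash
python3 - <<'E'
from m import *
show(); s=bar(); t=capture('top')
for k,b in(('green',(.5588,.1175)),('blue',(.5617,.1974)),('yellow',(.5647,.2774))): seated(s,t,k,np.array(b))
cv2.imwrite('pics/r.png',np.hstack([cv2.resize(s[120:330,150:370],(420,401),interpolation=2),cv2.resize(t[140:245,95:195],(380,401),interpolation=2)])[:,:,::-1])
E
```

```text
48.2833 p [0.4744 0.0198 0.2138] q [-1.21  0.29  1.31  1.98 -0.32  1.11 -1.38] yaw 177.3 zc [ 0.001  0.001 -1.   ] F [ 0.4  0.5 -1.2] open 0.0004 gf 0.0
dark count, angle [(np.int64(12), np.float64(0.075)), (np.int64(12), np.float64(0.05)), (np.int64(11), np.float64(0.1)), (np.int64(8), np.float64(0.125)), (np.int64(7), np.float64(0.025))]
```

View pics/r.png

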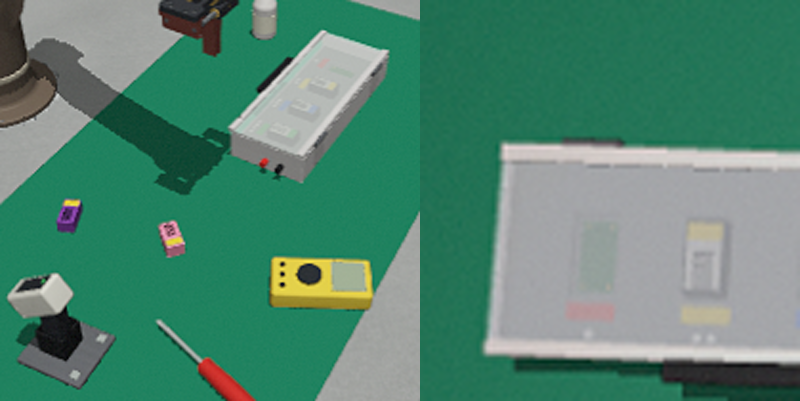

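The scene shows the cover down over the fixture with the three modules under it. The scanner is upright and the meter, screwdriver and bottle are untouched. A final numeric check that the cover lies level.

```bash
python3 - <<'E'
from m import *
H0=np.array([.6312,.2349,.055]);y=np.radians(-2.1);X=np.array([np.cos(y),np.sin(y),0]);Y=np.array([-np.sin(y),np.cos(y),0]);Z=np.array([0,0,1.])
s=capture('scene');t=capture('top')
for n,im,box in(('scene',s,(280,140,310,175)),('top',t,(125,225,240,245))):
    g=cv2.cvtColor(im,cv2.COLOR_RGB2HSV)[...,2];m=np.zeros(g.shape,bool);m[box[1]:box[3],box[0]:box[2]]=1
    q=max(comps(m&(g<50),10),key=lambda q:q[1][4]);print(n,'bar blob',q[2].round(1),q[1].tolist())
    for a in(0,.03,.06,.1):
        u=-np.cos(a)*X+np.sin(a)*Z;w=np.sin(a)*X+np.cos(a)*Z
        B=np.array([H0+u*(.15+i*.008)+Y*j*.06+w*k*.005 for i in(-1,1) for j in(-1,1) for k in(-1,1)]);h=cv2.convexHull(proj(n,B).astype(np.float32));M=cv2.moments(h);print(a,(M['m10']/M['m00']).__round__(1),(M['m01']/M['m00']).__round__(1),cv2.boundingRect(h))
# fixture wall top corner (-y end, front), z=.054, in both pictures: row of bright rim edge
s0=cv2.imread('pics/scene0.png')[:,:,::-1]
C=np.array([.5632,.2374,0]);print('flag reference scene0: meas y+.002 bias; bar end pts',proj('scene',[H0-X*.15+Y*.06,H0-X*.15-Y*.06]).round(1))
E
```

```text
scene bar blob [293.6 158.4] [285, 150, 18, 18, 56]
0 293.9 160.3 (283, 150, 22, 21)
0.03 294.0 159.3 (283, 149, 22, 21)
0.06 294.1 158.3 (283, 147, 22, 22)
0.1 294.2 157.0 (284, 146, 21, 22)
top bar blob [181.8 237.8] [158, 235, 48, 7, 272]
0 181.9 237.4 (158, 233, 48, 9)
0.03 181.6 237.2 (157, 232, 49, 10)
0.06 181.2 236.9 (157, 232, 49, 10)
0.1 180.8 236.5 (156, 232, 49, 9)
flag reference scene0: meas y+.002 bias; bar end pts [[302.1 151.8]
 [285.9 168.7]]
```

```bash
python3 -c "
from rig import *
print(job_done())"
```

```text
the job is handed in; nothing more can be done
None
```

The job is handed in; no verdict came back. There was no red module in this batch. The scanner was held on the yellow, blue and green labels in that order (no read signal to confirm) and is back upright in its holder. By the cameras, those three modules are in bays 2–4 with bands to the hinge, the cover was pressed to a firm stop, and the multimeter, bottle and screwdriver were left alone.

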